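# Lever open a hedge trimmer's battery cover and take the battery out

## Task

The battery cover of the green hedge trimmer is snapped shut: lever it open with the blade of the orange pry tool in the slot above the black ledge at its front edge (not with the gripper's fingers, and without jabbing the battery), and swing it over well past upright so that it stands open. Lay the pry tool flat on the dark tool mat again, and lift the battery pack out and set it gently, upright, in the empty bay of the grey battery tray. Leave everything else where it is.

Things in the scene. Friction and masses are not known exactly. Their poses are not given: they have to be found in the camera images.
- trimmer: Green hedge trimmer, fixed, lying on its side; origin on the bench under the centre of its battery bay (128 mm in x, 130 mm in y, rim 80 mm, closed cover top 114 mm high). x points from its front (pry slot) to its rear (hinge), z up. Motor end at y -65 to -131 mm, 104 mm high; upright guard plate at y -134, x -75 to 75, 118 mm high; gearbox foot to y -162; rear handle loop y 65 to 161, 60 mm high.
- ledge_edge (a point): Middle of the front top edge of the trimmer's black pry ledge, axes as the trimmer. The ledge is 50 mm wide, 16 mm deep, its flat top 80 mm above the bench. Behind it, in the front wall of the closed cover, is the pry slot: 30 mm wide (y), 7 mm high (z 0 to 7 mm), 20 mm deep (x 16 to 36 mm), open into the bay behind. The edge can serve as the lever's fulcrum.
- slot_roof (a point): Middle of the flat underside (20 by 30 mm) of the pry slot's roof, on the green cover and moving with it. Closed: at x 26, z 7 mm in the frame of ledge_edge, axes as the trimmer; always 118 mm along -x and 7 mm along z from cover_hinge in the cover's own axes.
- cover_hinge (a point): Middle of the cover's hinge line on the rear rim of the battery bay, 80 mm above the bench. Its y axis is the hinge line, its axes are the cover's: as the trimmer's when closed, turning with it.
- cover (a joint): Opening angle of the battery cover, rad: 0 snapped shut, 1.57 upright, 2.2 its stop. A spring catch at the front holds it (about 10 N up at the slot) and lets go once the front has risen 5 mm (0.04 rad); then the hinge is stiff (1 to 2 N at the front edge) and the cover stays where it is left. Hollow green cap 128 by 130 mm, 34 mm high, walls 4 mm, 0.11 kg.
- battery_mid (a point): Centre of the battery pack standing in the bay under the cover: black, orange sides, grey top; 60 (x) by 46 (y) by 62 mm high, its top 4 mm only 40 by 34 mm; 0.27 to 0.47 kg. Axes about as the trimmer. It lifts straight out of a 12 mm deep pocket (2 mm play). Its top stands 22 mm above the bay's rim; free room inside the bay: 38 mm at each y side, 30 mm in front and behind.
- pry_handle (a point): Gripping point of the orange pry tool, mid-thickness. x from handle to blade, z up as it lies. Handle x -60 to 30 mm from here, 24 mm wide, 26 mm thick; then an 18 mm square neck to x 42; then a flat steel blade to x 110 mm, 14 mm wide, 3 mm thick, at mid-thickness. 0.11 kg, balances near here. It lies flat on the mat, its underside 13 mm below this point.
- pry_tip (a point): Middle of the end of the pry tool's blade, axes as pry_handle, 110 mm ahead of it.
- mat: Dark blue-grey rubber tool mat fixed on the bench, 250 (x) by 200 mm (y), 4 mm thick; origin at the centre of its underside. On it lie, roughly along its x and about 66 mm apart, the pry tool and two screwdrivers, in any order.
- tray: Grey open battery tray fixed on the bench, 110 (x) by 190 mm (y), walls 30 mm high and 4 mm thick, floor 4 mm; one divider makes two bays side by side along y. Origin at the centre of its underside. The used battery stands in the -y bay.
- empty_bay (a point): Middle of the floor of the tray's empty (+y) bay, 102 (x) by 89 mm (y) inside, axes as the tray; 4 mm above the bench.
- old_battery_mid (a point): Centre of the used battery in the tray's other bay, same make and size as the battery pack. Stays.
- driver_blue: Screwdriver with blue handle on the mat, 200 mm long along its x (handle at -x), 26 mm thick; origin mid-length on the underside. Stays.
- driver_red: Screwdriver with red handle on the mat, 210 mm long along its x (handle at -x), 26 mm thick; origin mid-length on the underside. Stays.
- spray_can: Upright spray can, 58 mm across, 180 mm high, behind the trimmer to one side; origin under its centre. Stays.
- cup: White cup, 76 mm across, 75 mm high, behind the trimmer to the other side; origin under its centre. Stays.
- screw_pot: Small red pot, 54 mm across, 45 mm high, in front of the trimmer; origin under its centre. Stays.
- armature: Motor armature lying in front of the trimmer, 105 mm long along its x, 38 mm thick; origin mid-length on the underside. Stays.

How it is judged:
On the way, in this order (a step that is already met when the one before it is completed fails the run):
1. the pry tool levers the cover up against its catch (value of joint cover above 0.025 rad and contact force between prytool and cover above 1 N).
2. the cover is swung over past upright (value of joint cover above 1.6 rad), for 0.1 s.
3. the battery pack is lifted clear of the trimmer's battery bay (height (world z) of battery_mid above 0.115 m).
At the end, for the whole second after the job is handed in: Cover open past upright (over 1.6 rad) and still; pry tool released, lying flat (within 0.12 rad) on the mat with its gripping point over the mat; battery pack standing upright (within 0.1 rad) on the floor of the tray's empty bay, at rest (value of joint cover above 1.6 rad and velocity of joint cover between -0.1 and 0.1 rad/s and x of pry_handle in the frame of mat between -0.125 and 0.125 m and y of pry_handle in the frame of mat between -0.1 and 0.1 m and z of pry_handle in the frame of mat between 0.012 and 0.022 m and angle between the z axis of pry_handle and the z axis of mat, either way round below 0.12 rad and linear speed of each of prytool, battery below 0.02 m/s and x of battery_mid in the frame of empty_bay between -0.05 and 0.05 m and y of battery_mid in the frame of empty_bay between -0.044 and 0.044 m and z of battery_mid in the frame of empty_bay between 0.027 and 0.034 m and angle between battery_mid's own z axis and vertical below 0.1 rad); the robot touches nothing.
It fails at once if the gripper's fingers push or pull the cover (over 3 N) before its catch has been sprung (value of joint cover below 0.045 rad and contact force between the fingers and cover above 3 N).
It fails at once if the pry tool jabs the battery pack (over 8 N) (contact force between prytool and battery above 8 N).
It fails at once if the battery pack is dropped or slammed into the tray (over 60 N) (contact force between battery and tray above 60 N).
It fails at once if the used battery is tipped (angle between old_battery_mid's own z axis and vertical above 0.2 rad).
It fails at once if a screwdriver, the used battery or another thing on the bench is shifted by more than 20 mm (distance of any of old_battery_mid, driver_blue, driver_red, spray_can, cup, screw_pot, armature from where it was at the start of the episode above 0.02 m).
It also fails if it takes over 69 s, if anything falls off the work surface, if the arm or the gripper's body presses on something with over 40 N, if the wrist force passes 120 N, or if a joint passes its speed limit or range.

## Robot

A 6-joint arm with a two-finger parallel gripper is mounted at the origin on the work surface. World frame = base frame: x ahead of the robot, y to its left, z up, the work surface at z = 0. Lengths are in m, angles in rad, forces in N, time in s.
With the tool pointing down it reaches from about 0.35 to 0.725 m from the base axis. Payload 4.3 kg.
Tool frame: the origin (TCP) lies at the very end of the fingers, on their centre line; the grasp point (between the pads) lies 19 mm behind it (grip_depth is the distance from the TCP to the grasp point, in m); y points along the fingers, x is the direction in which the jaws open and shut, and the axes are right-handed (so a half turn about y gives the same grasp; the last joint's range is limited). The gripper opens to 85 mm and grips with 20 to 120 N. Pads are 22 mm wide; open, the fingers measure 114 mm over their backs; the gripper's body (76 mm by 85 mm) begins 54 mm behind the grasp point. The pads swing forward as they close: fully open they stand 13 mm farther back than shut.
Start: joints at [-1.365, 0.377, 0.081, 1.274, 0, 1.46], TCP at [0.179, -0.547, 0.231] pointing down, gripper open.
Joint ranges: [-2.72, 2.72], [-0.84, 1.66], [-1.02, 1.22], [-1.77, 2.12], [-1.37, 1.28], [-3.14, 3.14]. Speed limits (rad/s): [2.57, 2.57, 3.14, 3.14, 3.14, 3.14].

## Interface

Orientations are given as [roll, pitch, yaw] about the fixed x, y, z axes, in that order (R = Rz(yaw) Ry(pitch) Rx(roll)).
In Python, from bench import read_state, get_image, calibration, close_job, recognise, masks_of, landmark_of, grip_depth gives the robot as it stands.
- The arm moves only by the tool apply_moves, never from a script. Its argument "deltas" is text: rows parted by semicolons, each of 7 numbers parted by spaces: the turn, a rotation vector about the tool's x, y, z in rad, then the shift along the tool's x, y, z in m, then the finger opening in m, from 0 to 0.0854. In form: ax ay az x y z fingers; .... A call has 1 to 5 rows; each row shifts and turns the commanded pose from where the row before left it, along the tool's axes as they then stand; what a row does not reach is not made up. A row lasts 1/12 s, in which the tool goes at most 41.7 mm and 7.16 degrees, less where a joint would pass 70% of its speed; a pose out of reach is approached as far as the arm can. A call is refused whole if a number of a shift passes 0.0417 or a number of a turn 0.125, either way. A call with a gripper value outside its range is refused whole. The fingers move at their own pace and stop on an object; "squeeze" is the grip in N (left out, the last holds). Time passes only in rows, so rows that do not move let the fingers close. It gives the time, the measured TCP pose, the force and the opening at its end, in the units of the state.
- read_state(): the state, without advancing time (a new reading comes with each control period).
- get_image(name): name is "side" or "top"; returns the picture (400x640x3 uint8, red, green, blue); there is no depth.
- calibration(name): a dict with "fx", "fy", "cx", "cy" (pixels), "k1" (the pictures are not rectified: a ray, as slopes to the right and down, at radius r is drawn at 1 + k1 r^2 times it, then the intrinsics apply), "pose" (4x4, takes a point from camera to world coordinates). Camera axes: x right, y up, looking along -z (the intrinsics and any distortion apply to the point x, -y, -z); pixel columns grow to the right and rows downward; lengths in m; the calibration is good to about 2 mm. A picture is of the moment at which its call begins. calibration takes no time and is no camera call.
- close_job(): hands the job in, once; it reports no verdict.
Trained networks look in the newest picture that a camera, given by its name, has taken for a name from the list of things; names that differ only in an ending like _2 or _b are one class to them, and where a whole thing is asked for, a point or a joint stands for the part that bears it (a point fixed in the world has none). Each returns a list of dicts, best first, with "conf" (0 to 1); they miss things now and then, are a little off and sometimes report something else, mostly with a low value. They report only what shows in the picture. A call takes as long as a camera call.
- recognise(camera, query): "point" ([x, y, z] in m, in world coordinates, good to about 4 mm: the middle of the surface that is visible of it).
- masks_of(camera, query): "region" (400x640 bool, what is visible of it).
- landmark_of(camera, query): "point" ([x, y, z] in m, in world coordinates, good to about 4 mm: a listed point, or the origin of a listed thing).
The state is a dict: "time_s": time; "joints": joint angles; "qd": joint speeds; "tau": joint torques, N m; "tcp_pos": TCP position; "tool_rot": TCP orientation; "wrist_force": force on the tool from outside, world axes, zero at the start; "wrist_torque": the same for the moment, N m; "grip_width": opening from 0.0 (shut) to 1.0 (fully open).
Only numpy, scipy, OpenCV 4.12 (cv2) and the standard library are available. Lean on these libraries where they do the work, as an engineer would, in place of code of your own. Each camera call takes 0.05 s, during which the arm holds its last target.

## Working session

There is one attempt and no reset: what is moved stays moved. The work goes in short steps, Python scripts to look and compute and a tool call to move; the robot and the scene stay as the last step left them, time stands still between calls to the robot, and variables do not carry over. Pictures are saved under pics/ and viewed, and the job is handed in when it is done.

Besides the shell and the picture viewer there is one more tool, called after "Request:" by a JSON object that holds its "name" and its "arguments". apply_moves: Moves the arm, as the interface text tells. Its arguments: {"type":"object","properties":{"deltas":{"type":"string"},"squeeze":{"type":"number"}},"required":["deltas"]}

```bash
ls; mkdir -p pics; python3 - <<'E'
from bench import *
import cv2
s=read_state();print(s)
for c in ("top","side"):
    im=get_image(c);cv2.imwrite(f"pics/{c}0.png",im[:,:,::-1]);k=calibration(c);print(c,k)
print(grip_depth if not callable(grip_depth) else grip_depth())
E
```

```text
pics
{'time_s': 0.0, 'joints': array([-1.36531286e+00,  3.78042741e-01,  7.96607593e-02,  1.27444373e+00,
       -1.90300110e-05,  1.46054307e+00]), 'qd': array([-8.01585023e-04,  6.47529806e-04,  9.80347409e-04, -7.87679145e-04,
        1.19915380e-03, -7.90363708e-05]), 'tau': array([ 2.34101590e-04, -4.63604379e+01,  2.69875449e+01,  2.06452649e-02,
       -8.95352196e-05,  3.24616414e-07]), 'tcp_pos': array([ 0.17843753, -0.5459189 ,  0.23038601]), 'tool_rot': array([-1.57059195,  0.00201916, -1.25505938]), 'wrist_force': array([-0.57924774, -0.42343186, -0.08683083]), 'wrist_torque': array([0.05046851, 0.03173246, 0.03445527]), 'grip_width': 1.0030025302485743}
top {'fx': 373.23911209161935, 'fy': 373.23911209161935, 'cx': 322.07520322658576, 'cy': 193.2273809003025, 'k1': -0.031998947182125086, 'pose': array([[-3.38225973e-02,  9.77004203e-01, -2.10520354e-01,
         3.22227072e-01],
       [-9.99411095e-01, -3.18434107e-02,  1.27851433e-02,
         5.50027802e-04],
       [ 5.78745268e-03,  2.10828804e-01,  9.77505867e-01,
         1.12809299e+00],
       [ 0.00000000e+00,  0.00000000e+00,  0.00000000e+00,
         1.00000000e+00]])}
side {'fx': 445.72642462392275, 'fy': 445.72642462392275, 'cx': 319.7733703665892, 'cy': 201.72520955404173, 'k1': -0.08727168998504349, 'pose': array([[ 0.98506209,  0.13084676, -0.11194557,  0.40429589],
       [-0.17179418,  0.70216243, -0.69098096, -0.75031173],
       [-0.01180865,  0.69989074,  0.7141523 ,  0.86514107],
       [ 0.        ,  0.        ,  0.        ,  1.        ]])}
0.0187
```

View pics/top0.png

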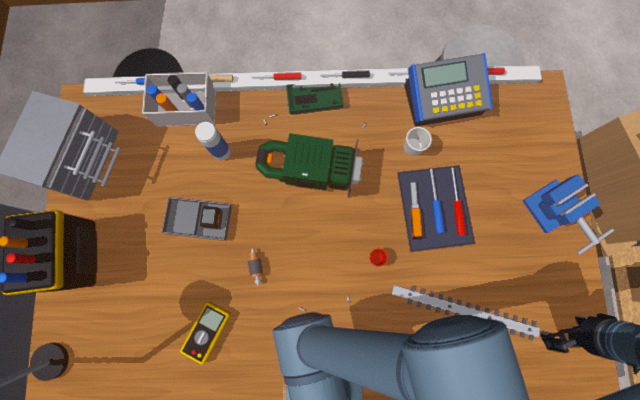

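View pics/side0.png

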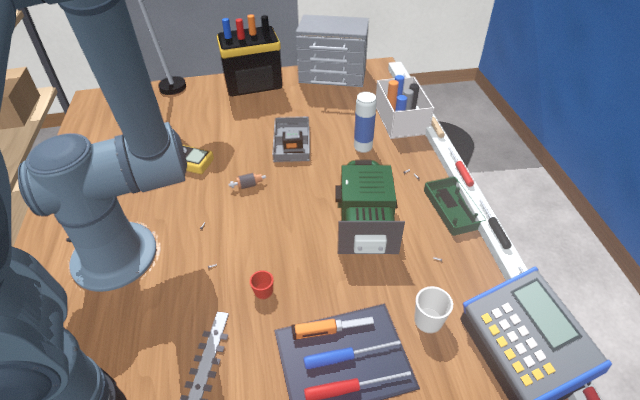

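```bash
python3 - <<'E'
from bench import *
import numpy as np
np.set_printoptions(precision=4,suppress=True)
for c in ("top","side"):
  for q in ["trimmer","ledge_edge","cover_hinge","slot_roof","pry_handle","pry_tip","mat","tray","empty_bay","old_battery_mid","battery_mid","driver_red","driver_blue","screw_pot","armature","cup","spray_can"]:
    r=landmark_of(c,q)
    print(c,q,[(np.array(x["point"]).round(4).tolist(),round(x["conf"],2)) for x in r[:2]])
print(read_state()["time_s"])
E
```

```text
top trimmer [([0.6499, 0.0218, 0.0016], 0.79)]
top ledge_edge [([0.5686, 0.0416, 0.0786], 0.75)]
top cover_hinge [([0.7075, 0.2972, 0.0002], 0.73)]
top slot_roof [([0.5959, 0.0372, 0.0882], 0.59)]
top pry_handle [([0.5871, -0.2934, 0.0161], 0.65), ([0.4777, -0.2938, 0.0147], 0.64)]
top pry_tip [([0.5916, -0.2931, 0.0133], 0.77), ([0.5234, -0.4277, 0.0064], 0.17)]
top mat [([0.5074, -0.3638, -0.0001], 0.55)]
top tray [([0.498, 0.363, 0.0011], 0.73)]
top empty_bay []
top old_battery_mid [([0.4935, 0.3125, 0.0313], 0.6), ([0.5102, -0.3588, 0.0017], 0.52)]
top battery_mid []
top driver_red [([0.5268, -0.4271, 0.0072], 0.57)]
top driver_blue [([0.5287, -0.3588, 0.0005], 0.54), ([0.5024, 0.4159, 0.0014], 0.28)]
top screw_pot [([0.3653, -0.1685, 0.0021], 0.77), ([0.5684, 0.0395, 0.0808], 0.47)]
top armature [([0.3512, 0.1882, -0.0012], 0.73)]
top cup [([0.705, -0.3093, 0.002], 0.87)]
top spray_can [([0.6502, 0.0237, 0.0003], 0.63), ([0.7074, 0.2975, -0.0011], 0.62)]
side trimmer [([0.6462, 0.0252, -0.0022], 0.59)]
side ledge_edge [([0.5678, 0.0352, 0.0777], 0.72), ([0.5941, 0.0347, 0.091], 0.22)]
side cover_hinge [([0.7091, 0.012, 0.0819], 0.61)]
side slot_roof [([0.5947, 0.0321, 0.0899], 0.79), ([0.5883, -0.2928, 0.0156], 0.27)]
side pry_handle [([0.4749, -0.2979, 0.0152], 0.78)]
side pry_tip [([0.5879, -0.2942, 0.0187], 0.85)]
side mat [([0.5074, -0.362, -0.002], 0.65)]
side tray [([0.4968, 0.3662, -0.0026], 0.88)]
side empty_bay [([0.5057, 0.4114, 0.0038], 0.89)]
side old_battery_mid [([0.495, 0.3186, 0.0357], 0.8)]
side battery_mid []
side driver_red [([0.5245, -0.4261, -0.0004], 0.69)]
side driver_blue [([0.5257, -0.359, 0.0047], 0.94), ([0.5688, 0.0332, 0.077], 0.71)]
side screw_pot [([0.3666, -0.1679, 0.0012], 0.74)]
side armature [([0.3474, 0.1945, -0.0025], 0.69)]
side cup [([0.7101, -0.308, 0.0], 0.64)]
side spray_can [([0.7122, 0.2984, -0.0025], 0.63)]
1.8
```

```bash
python3 - <<'E'
import cv2
t=cv2.imread("pics/top0.png");s=cv2.imread("pics/side0.png")
cv2.imwrite("pics/z1.png",cv2.resize(t[120:200,250:370],None,fx=6,fy=6,interpolation=cv2.INTER_CUBIC))
cv2.imwrite("pics/z2.png",cv2.resize(s[150:265,320:420],None,fx=5,fy=5,interpolation=cv2.INTER_CUBIC))
cv2.imwrite("pics/z3.png",cv2.resize(t[160:255,390:480],None,fx=6,fy=6,interpolation=cv2.INTER_CUBIC))
E
```

```text
(no output)
```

View pics/z1.png

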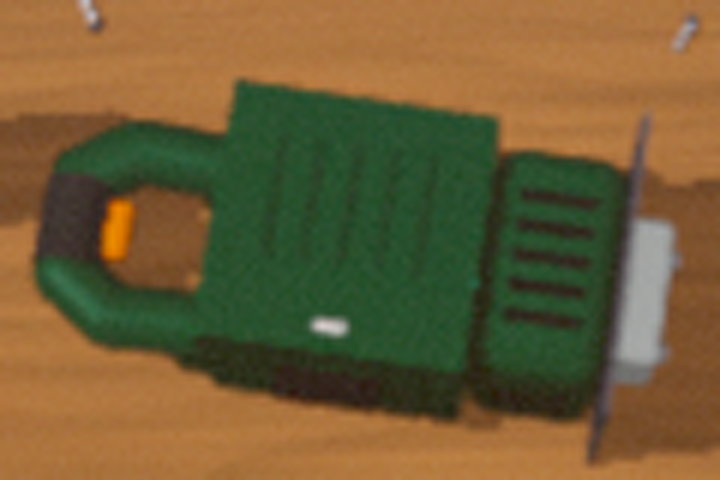

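View pics/z2.png

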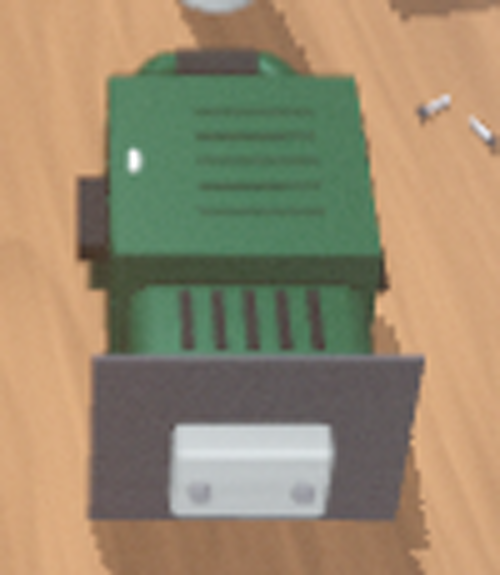

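View pics/z3.png

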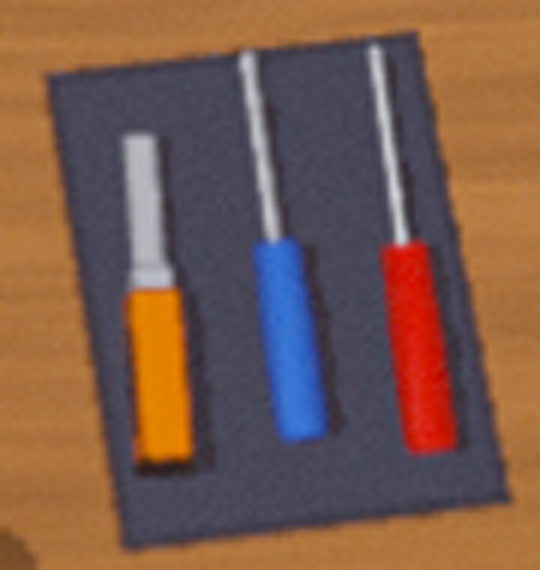

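```bash
cat > h.py <<'E'
import numpy as np,cv2
from bench import calibration
def ray(c,u,v):
    k=calibration(c);x=(u-k["cx"])/k["fx"];y=(v-k["cy"])/k["fy"]
    rd=np.hypot(x,y);r=rd
    for _ in range(20): r=rd/(1+k["k1"]*r*r)
    s=r/rd if rd>0 else 1
    P=np.array(k["pose"]);d=P[:3,:3]@np.array([x*s,-y*s,-1]);return P[:3,3],d
def onz(c,u,v,z):
    o,d=ray(c,u,v);return o+d*(z-o[2])/d[2]
def proj(c,p):
    k=calibration(c);P=np.array(k["pose"]);q=P[:3,:3].T@(np.array(p)-P[:3,3]);x=q[0]/-q[2];y=-q[1]/-q[2]
    f=1+k["k1"]*(x*x+y*y);return np.array([k["fx"]*x*f+k["cx"],k["fy"]*y*f+k["cy"]])
E
python3 - <<'E'
from h import *
np.set_printoptions(precision=4,suppress=True)
A=lambda c,x,y,ox,oy,f,z:onz(c,ox+(x+.5)/f-.5,oy+(y+.5)/f-.5,z)
P=[A("top",x,y,250,120,6,.114) for x,y in [(238,80),(498,118),(465,372),(200,330)]]
S=[A("side",x,y,320,150,5,.114) for x,y in [(107,258),(107,77),(355,75),(382,256)]]
for Q,n in((P,"top"),(S,"side")):
    Q=np.array(Q);print(n,Q[:,:2].tolist())
    for i in range(4):
        d=Q[(i+1)%4]-Q[i];print(np.linalg.norm(d),np.degrees(np.arctan2(d[1],d[0])))
    print(Q.mean(0))
g=[A("top",x,y,250,120,6,.118) for x,y in[(647,116),(592,458)]];print("guard",g,g[0]-g[1],np.linalg.norm(g[0]-g[1]))
for n,(a,b) in {"handle":((153,290),(165,460))}.items():
    a=A("top",*a,390,160,6,.03);b=A("top",*b,390,160,6,.03);d=a-b;print(a,b,np.linalg.norm(d),np.arctan2(d[1],d[0]))
t=A("top",140,135,390,160,6,.0185);n=A("top",152,270,390,160,6,.0185);d=t-n;print("tip",t,n,np.linalg.norm(d),np.arctan2(d[1],d[0]))
m=np.array([A("top",x,y,390,160,6,.004) for x,y in[(48,75),(415,33),(508,498),(125,548)]]);print(m,m.mean(0))
E
```

```text
top [[0.7213931945527441, 0.07581305166005127], [0.6981175015323966, -0.04823618029108211], [0.5734887220233608, -0.027850219247529406], [0.5977603891348169, 0.09542434753490624]]
0.12621398430143763 -100.62700034005665
0.12628507469048397 170.71020139576228
0.12564128557033524 78.86144437253759
0.1251785664616677 -9.013464297515043
[0.6477 0.0238 0.114 ]
side [[0.5716138952086643, -0.031014170529986007], [0.5982923910445292, 0.09651139605274883], [0.7239618147674676, 0.07471405068005776], [0.6997340580954257, -0.053540355258600125]]
0.130286270467428 78.1840651340407
0.12754578912748077 -9.840046212075348
0.13052270620868123 -100.69734083148188
0.1300853763363042 170.02813201806026
[0.6484 0.0217 0.114 ]
guard [array([ 0.6954, -0.1192,  0.118 ]), array([ 0.5298, -0.0848,  0.118 ])] [ 0.1656 -0.0344  0.    ] 0.16916618279101298
[ 0.5047 -0.2907  0.03  ] [ 0.4199 -0.2894  0.03  ] 0.08476907546594613 -0.015366244984539694
tip [ 0.5871 -0.294   0.0185] [ 0.5168 -0.2941  0.0185] 0.07027848300332433 0.0014687315338124689
[[ 0.6242 -0.2525  0.004 ]
 [ 0.641  -0.448   0.004 ]
 [ 0.3969 -0.4683  0.004 ]
 [ 0.3792 -0.2725  0.004 ]] [ 0.5103 -0.3603  0.004 ]
```

Request:
{"name": "apply_moves", "arguments": {"deltas": "0 -0.125 0 0 0.004 0 0.05;0 -0.125 0 0 0.004 0 0.05;0 -0.125 0 0 0.004 0 0.05;0 -0.125 0 0 0.004 0 0.05;0 -0.125 0 0 0.004 0 0.05"}}

```text
time_s: 2.22
tcp_pos: [0.1786, -0.5466, 0.2111]
tool_rot: [-1.571, -0.0, -0.624]
wrist_force: [0.2, 0.5, 0.4]
grip_width: 0.587
```

Request:
{"name": "apply_moves", "arguments": {"deltas": "0 -0.125 0 0 0.004 0 0.05;0 -0.125 0 0 0.004 0 0.05;0 -0.125 0 0 0.004 0 0.05;0 -0.125 0 0 0.004 0 0.05;0 -0.125 0 0 0.004 0 0.05"}}

```text
time_s: 2.63
tcp_pos: [0.1786, -0.5466, 0.1911]
tool_rot: [-1.571, -0.0, 0.001]
wrist_force: [-0.1, -0.4, 0.6]
grip_width: 0.586
```

Request:
{"name": "apply_moves", "arguments": {"deltas": "0 -0.125 0 0 0.004 0 0.05;0 -0.125 0 0 0.004 0 0.05;0 -0.125 0 0 0.004 0 0.05;0 -0.125 0 0 0.004 0 0.05;0 -0.125 0 0 0.004 0 0.05"}}

```text
time_s: 3.05
tcp_pos: [0.1786, -0.5466, 0.1711]
tool_rot: [-1.571, 0.0, 0.626]
wrist_force: [0.1, -0.2, 0.8]
grip_width: 0.588
```

Request:
{"name": "apply_moves", "arguments": {"deltas": "0 -0.125 0 0 0.004 0 0.05;0 -0.125 0 0 0.004 0 0.05;0 -0.125 0 0 0.004 0 0.05;0 -0.125 0 0 0.004 0 0.05;0 -0.125 0 0 0.004 0 0.05"}}

```text
time_s: 3.47
tcp_pos: [0.1786, -0.5466, 0.1512]
tool_rot: [-1.571, 0.0, 1.251]
wrist_force: [-0.2, -0.4, 0.4]
grip_width: 0.589
```

Request:
{"name": "apply_moves", "arguments": {"deltas": "0 -0.125 0 0 0.004 0 0.05;0 -0.125 0 0 0.004 0 0.05;0 -0.071 0 0 0 0 0.05;0 0 0 0 0 0 0.05"}}

```text
time_s: 3.8
tcp_pos: [0.1786, -0.5464, 0.143]
tool_rot: [-1.571, -0.001, 1.567]
wrist_force: [0.2, 1.0, 0.6]
grip_width: 0.583
```

Request:
{"name": "apply_moves", "arguments": {"deltas": "0 0 0 0.0254 0.005 -0.0298 0.05;0 0 0 0.0254 0.005 -0.0298 0.05;0 0 0 0.0254 0.005 -0.0298 0.05;0 0 0 0.0254 0.005 -0.0298 0.05;0 0 0 0.0254 0.005 -0.0298 0.05"}}

```text
time_s: 4.22
tcp_pos: [0.3294, -0.4193, 0.1185]
tool_rot: [-1.571, 0.001, 1.563]
wrist_force: [1.0, -0.6, -0.4]
grip_width: 0.586
```

Request:
{"name": "apply_moves", "arguments": {"deltas": "0 0 0 0.0254 0.005 -0.0298 0.05;0 0 0 0.0254 0.005 -0.0298 0.05;0 0 0 0.0254 0.005 -0.0298 0.05;0 0 0 0.0254 0.005 -0.0298 0.05;0 0 0 0.0254 0.005 -0.0298 0.05"}}

```text
time_s: 4.63
tcp_pos: [0.4793, -0.2928, 0.0935]
tool_rot: [-1.572, 0.001, 1.564]
wrist_force: [-0.1, -0.7, -0.0]
grip_width: 0.587
```

Request:
{"name": "apply_moves", "arguments": {"deltas": "0 0 0 0 0.02 0 0.05;0 0 0 0 0.02 0 0.05;0 0 0 0 0 0 0.05"}}

```text
time_s: 4.88
tcp_pos: [0.4763, -0.2916, 0.05]
tool_rot: [-1.566, -0.003, 1.566]
wrist_force: [-0.8, 0.7, -0.3]
grip_width: 0.585
```

```bash
python3 - <<'E'
from bench import *
import cv2
s=get_image("side");cv2.imwrite("pics/a.png",cv2.resize(s[230:400,220:430],None,fx=3.5,fy=3.5,interpolation=cv2.INTER_CUBIC)[:,:,::-1])
E
```

```text
(no output)
```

View pics/a.png

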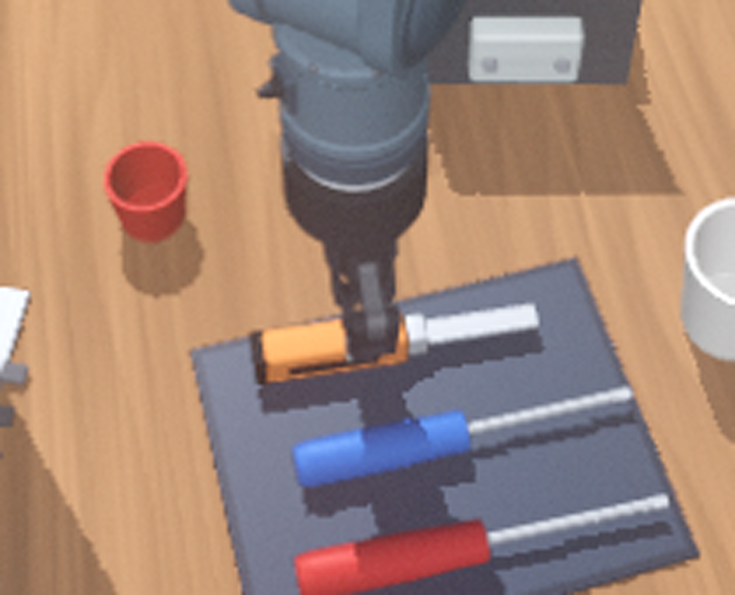

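Request:
{"name": "apply_moves", "arguments": {"deltas": "0 0 0 -0.001 0.02 0 0.05;0 0 0 0 0.015 0 0.05;0 0 0 0 0.009 0 0.05;0 0 0 0 0 0 0.015;0 0 0 0 0 0 0.015", "squeeze": 80}}

```text
time_s: 5.35
tcp_pos: [0.4776, -0.2954, 0.0099]
tool_rot: [-1.571, -0.0, 1.565]
wrist_force: [-0.2, -2.0, -0.4]
grip_width: 0.314
```

Request:
{"name": "apply_moves", "arguments": {"deltas": "0 0 0 0 0 0 0.015;0 0 0 0 0 0 0.015;0 0 0 0 0 0 0.015;0 0 0 0 -0.01 0 0.015;0 0 0 0 -0.02 0 0.015"}}

```text
time_s: 5.77
tcp_pos: [0.476, -0.2936, 0.0381]
tool_rot: [-1.567, -0.003, 1.566]
wrist_force: [0.2, 0.3, -1.0]
grip_width: 0.26
```

Request:
{"name": "apply_moves", "arguments": {"deltas": "0 0 0 0 -0.04 0 0.015;0 0 0 0 -0.04 0 0.015;0 0 0 0.0353 -0.008 0.003 0.015;0 0 0 0.0353 -0.008 0.003 0.015;0 0 0 0.0353 -0.006 0.003 0.015"}}

```text
time_s: 6.18
tcp_pos: [0.4701, -0.1889, 0.1438]
tool_rot: [-1.574, 0.002, 1.564]
wrist_force: [0.4, 0.4, -1.4]
grip_width: 0.258
```

Request:
{"name": "apply_moves", "arguments": {"deltas": "0 0 0 0.0353 -0.004 0.003 0.015;0 0 0 0.0353 -0.004 0.003 0.015;0 0 0 0.0353 0 0.003 0.015;0 0 0 0.0353 0 0.003 0.015;0 0 0 0.0353 0 0.003 0.015"}}

```text
time_s: 6.6
tcp_pos: [0.4549, -0.0109, 0.1504]
tool_rot: [-1.572, 0.0, 1.566]
wrist_force: [-0.1, 0.3, -0.9]
grip_width: 0.262
```

Request:
{"name": "apply_moves", "arguments": {"deltas": "0 0 0 0.0353 0 0.003 0.015;0 0 0 0.0353 0 0.003 0.015;0 0.1 0 0 0.015 0 0.015;0 0.075 0 0 0.02 0 0.015;0 0 0 0 0.02 0 0.015"}}

```text
time_s: 7.02
tcp_pos: [0.4504, 0.0591, 0.0952]
tool_rot: [-1.574, -0.0, 1.391]
wrist_force: [-0.1, 0.4, -1.7]
grip_width: 0.264
```

Request:
{"name": "apply_moves", "arguments": {"deltas": "0 0 0 0 0.005 0 0.015;0 0 0 0 0 0 0.015"}}

```text
time_s: 7.18
tcp_pos: [0.4479, 0.0582, 0.0885]
tool_rot: [-1.568, 0.001, 1.391]
wrist_force: [-0.1, 0.0, -0.8]
grip_width: 0.26
```

```bash
python3 - <<'E'
from bench import *
import cv2,numpy as np
for c,b in(("side",(130,270,250,430)),("top",(110,230,250,370))):
    s=get_image(c);cv2.imwrite(f"pics/b_{c}.png",cv2.resize(s[b[0]:b[1],b[2]:b[3]],None,fx=4.3,fy=4.3,interpolation=cv2.INTER_CUBIC)[:,:,::-1])
    for q in("pry_tip","pry_handle","ledge_edge"): print(c,q,[(np.round(r["point"],4),round(r["conf"],2)) for r in landmark_of(c,q)])
E
```

```text
side pry_tip [(array([0.5556, 0.0384, 0.093 ]), 0.59), (array([0.7141, 0.2973, 0.005 ]), 0.31)]
side pry_handle [(array([0.4452, 0.0571, 0.096 ]), 0.74)]
side ledge_edge [(array([0.5669, 0.0347, 0.0791]), 0.89)]
top pry_tip []
top pry_handle []
top ledge_edge [(array([ 0.6488,  0.025 , -0.001 ]), 0.2)]
```

View pics/b_side.png

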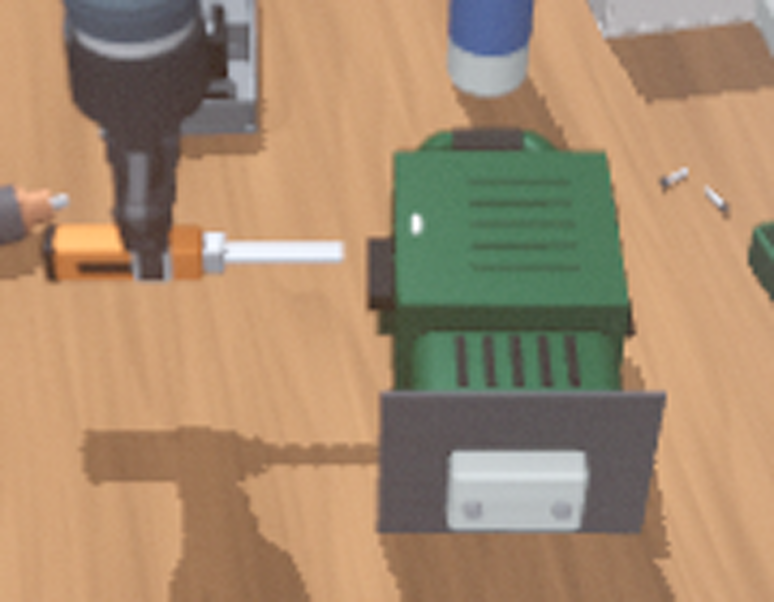

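View pics/b_top.png

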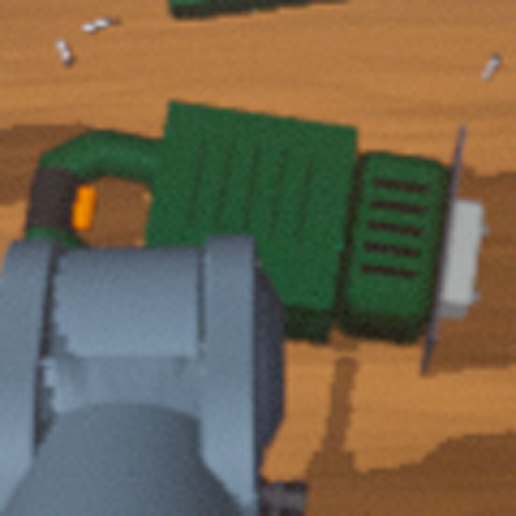

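```bash
python3 - <<'E'
from h import *
for z in (.093,.0965,.0995): print(z,proj("side",(.5561,.0385,z)))
z=.0985
print("handle rear/neck", proj("side",(.4479-.06*.984,.0582+.0107,z)),proj("side",(.4479+.042*.984,.0582-.0075,z)))
e=np.array([.5693,.0373,.08]); ax=np.array([.984,-.179,0]); ay=np.array([.179,.984,0])
for y in(-.025,.025):
  for x in (0,.016): print(x,y,(proj("side",e+ax*x+ay*y)-[250,130])*4.3)
E
```

```text
0.093 [329.03575871 188.38761731]
0.0965 [329.03990335 187.37510659]
0.0995 [329.04346399 186.50363806]
handle rear/neck [260.98203425 187.06222125] [301.75871566 186.88241403]
0 -0.025 [362.96753036 295.85496954]
0.016 -0.025 [390.70407285 295.76876183]
0 0.025 [361.64106012 236.25232872]
0.016 0.025 [388.52361316 236.16317918]
```

Request:
{"name": "apply_moves", "arguments": {"deltas": "0 0 0 0.001 0 -0.011 0.015;0 0 0 0 0 -0.011 0.015;0 0 0 0 0.006 0 0.015;0 0 0 0 0.004 0 0.015;0 0 0 0 0 0 0.015"}}

```text
time_s: 8.0
tcp_pos: [0.4697, 0.0552, 0.0781]
tool_rot: [-1.568, 0.0, 1.391]
wrist_force: [-0.3, -0.8, -0.6]
grip_width: 0.26
```

```bash
python3 - <<'E'
from bench import *
import cv2,numpy as np
c,b="side",(160,215,300,380)
s=get_image(c);cv2.imwrite(f"pics/c_{c}.png",cv2.resize(s[b[0]:b[1],b[2]:b[3]],None,fx=9,fy=9,interpolation=cv2.INTER_CUBIC)[:,:,::-1])
E
```

```text
(no output)
```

View pics/c_side.png

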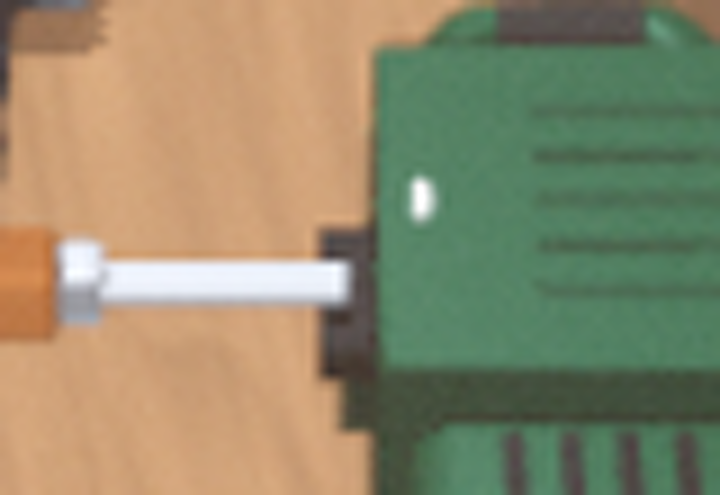

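Request:
{"name": "apply_moves", "arguments": {"deltas": "0 0 0 0 0.0025 0 0.015;0 0 0 0 0 0 0.015;0 0 0 0 0.0025 0 0.015;0 0 0 0 0 0 0.015"}}

```text
time_s: 8.38
tcp_pos: [0.4712, 0.0552, 0.0743]
tool_rot: [-1.571, 0.0, 1.391]
wrist_force: [-1.9, -0.2, 1.3]
grip_width: 0.257
```

Request:
{"name": "apply_moves", "arguments": {"deltas": "0 0 0 0 0.0015 0 0.015;0 0 0 0 0 0 0.015"}}

```text
time_s: 8.55
tcp_pos: [0.4713, 0.0552, 0.0732]
tool_rot: [-1.571, 0.0, 1.391]
wrist_force: [-3.0, 1.1, 6.6]
grip_width: 0.259
```

Request:
{"name": "apply_moves", "arguments": {"deltas": "0 0 0 0 0.0015 0 0.015;0 0 0 0 0 0 0.015"}}

```text
time_s: 8.72
tcp_pos: [0.4714, 0.0552, 0.0718]
tool_rot: [-1.571, -0.0, 1.391]
wrist_force: [-3.5, 0.5, 6.4]
grip_width: 0.26
```

Request:
{"name": "apply_moves", "arguments": {"deltas": "0 0 0 0 -0.002 0 0.015;0 0 0 0 0 0 0.015;0 0 0 0 0 -0.005 0.015;0 0 0 0 0 -0.004 0.015;0 0 0 0 0 0 0.015"}}

```text
time_s: 9.13
tcp_pos: [0.4815, 0.0533, 0.0733]
tool_rot: [-1.572, -0.0, 1.391]
wrist_force: [0.4, -0.1, 0.6]
grip_width: 0.26
```

Request:
{"name": "apply_moves", "arguments": {"deltas": "0 0 0 0 0 -0.004 0.015;0 0 0 0 0 -0.004 0.015;0 0 0 0 0 -0.004 0.015;0 0 0 0 0 0 0.015"}}

```text
time_s: 9.47
tcp_pos: [0.4932, 0.0512, 0.0734]
tool_rot: [-1.572, 0.0, 1.391]
wrist_force: [-0.5, 0.0, 0.6]
grip_width: 0.258
```

```bash
python3 - <<'E'
from bench import *
import cv2,numpy as np
c,b="side",(160,215,300,380)
s=get_image(c);cv2.imwrite(f"pics/d_{c}.png",cv2.resize(s[b[0]:b[1],b[2]:b[3]],None,fx=9,fy=9,interpolation=cv2.INTER_CUBIC)[:,:,::-1])
E
```

```text
(no output)
```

View pics/d_side.png

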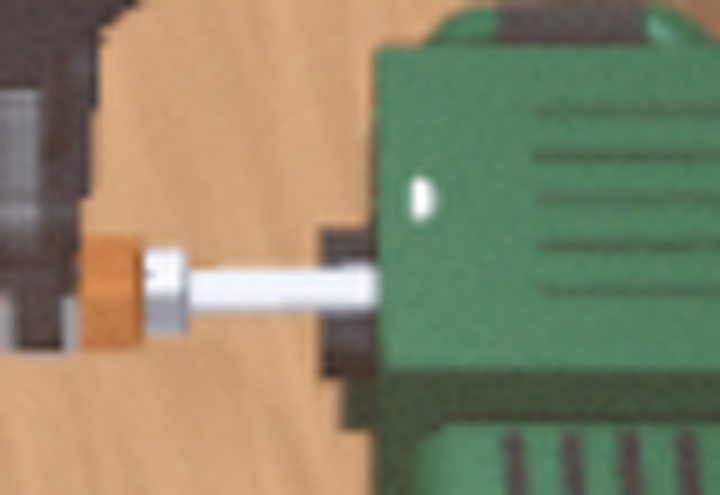

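Request:
{"name": "apply_moves", "arguments": {"deltas": "0 0 0 0 0.0015 -0.002 0.015;-0.04 0 0 0 0.0032 -0.0004 0.015;-0.04 0 0 0 0.0032 -0.0004 0.015;-0.04 0 0 0 0.0032 -0.0004 0.015;0 0 0 0 0 0 0.015", "squeeze": 110}}

```text
time_s: 9.93
tcp_pos: [0.4966, 0.0506, 0.0633]
tool_rot: [-1.697, 0.0, 1.391]
wrist_force: [-2.7, -0.7, 7.8]
grip_width: 0.254
```

Request:
{"name": "apply_moves", "arguments": {"deltas": "-0.04 0 0 0 0.0034 -0.0003 0.015;-0.04 0 0 0 0.0034 -0.0003 0.015;0 0 0 0 0 0 0.015"}}

```text
time_s: 10.18
tcp_pos: [0.4965, 0.0507, 0.0561]
tool_rot: [-1.774, -0.0, 1.391]
wrist_force: [-7.7, 1.5, 12.2]
grip_width: 0.25
```

Request:
{"name": "apply_moves", "arguments": {"deltas": "-0.04 0 0 0 0.0034 -0.0003 0.015;-0.04 0 0 0 0.0034 -0.0003 0.015;0 0 0 0 0 0 0.015"}}

```text
time_s: 10.43
tcp_pos: [0.4983, 0.0504, 0.0495]
tool_rot: [-1.854, -0.0, 1.392]
wrist_force: [-10.3, 1.7, 14.3]
grip_width: 0.25
```

```bash
python3 - <<'E'
from bench import *
import cv2,numpy as np
c,b="side",(130,230,270,410)
s=get_image(c);cv2.imwrite(f"pics/e_{c}.png",cv2.resize(s[b[0]:b[1],b[2]:b[3]],None,fx=5.5,fy=5.5,interpolation=cv2.INTER_CUBIC)[:,:,::-1])
for q in("slot_roof","pry_handle","cover_hinge"): print(c,q,[(np.round(r["point"],4),round(r["conf"],2)) for r in landmark_of(c,q)])
E
```

```text
side slot_roof [(array([0.5965, 0.0325, 0.0956]), 0.58), (array([ 0.3674, -0.169 ,  0.0006]), 0.54)]
side pry_handle [(array([0.4935, 0.0473, 0.0556]), 0.8)]
side cover_hinge [(array([0.7108, 0.0113, 0.0838]), 0.6)]
```

View pics/e_side.png

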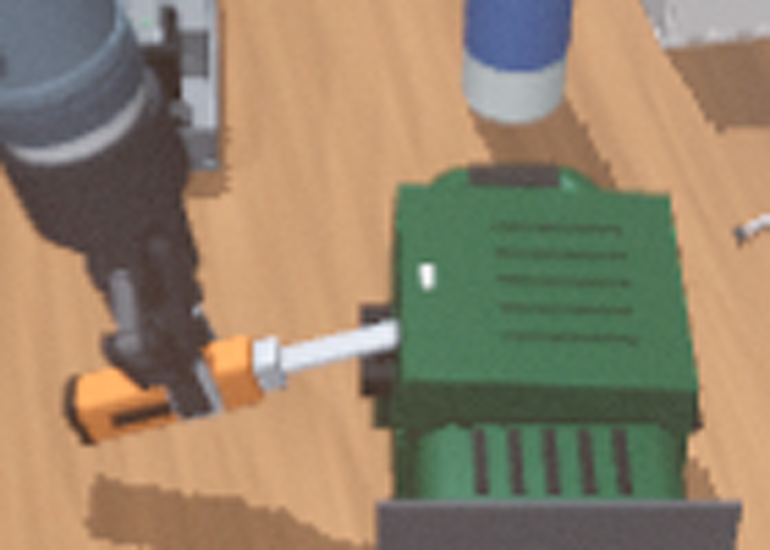

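Request:
{"name": "apply_moves", "arguments": {"deltas": "-0.04 0 0 0 0.0036 0.0006 0.015;-0.04 0 0 0 0.0036 0.0006 0.015;0 0 0 0 0 0 0.015"}}

```text
time_s: 10.88
tcp_pos: [0.5014, 0.0501, 0.0434]
tool_rot: [-1.938, -0.0, 1.391]
wrist_force: [-9.2, 1.4, 15.5]
grip_width: 0.251
```

Request:
{"name": "apply_moves", "arguments": {"deltas": "-0.04 0 0 0 0.0036 0.0006 0.015;-0.04 0 0 0 0.0036 0.0006 0.015;0 0 0 0 0 0 0.015"}}

```text
time_s: 11.13
tcp_pos: [0.5037, 0.0498, 0.0367]
tool_rot: [-2.019, -0.001, 1.391]
wrist_force: [-1.9, 0.5, 7.5]
grip_width: 0.252
```

```bash
python3 - <<'E'
from bench import *
import cv2,numpy as np
c,b="side",(130,230,270,410)
s=get_image(c);cv2.imwrite(f"pics/f_{c}.png",cv2.resize(s[b[0]:b[1],b[2]:b[3]],None,fx=5.5,fy=5.5,interpolation=cv2.INTER_CUBIC)[:,:,::-1])
for q in("slot_roof","pry_handle","cover_hinge"): print(c,q,[(np.round(r["point"],4),round(r["conf"],2)) for r in landmark_of(c,q)])
E
```

```text
side slot_roof [(array([0.5965, 0.0321, 0.1017]), 0.85), (array([0.5663, 0.0349, 0.08  ]), 0.3)]
side pry_handle [(array([0.4988, 0.0487, 0.0424]), 0.95), (array([0.4931, 0.319 , 0.0332]), 0.6)]
side cover_hinge [(array([0.7118, 0.0122, 0.0865]), 0.81)]
```

View pics/f_side.png

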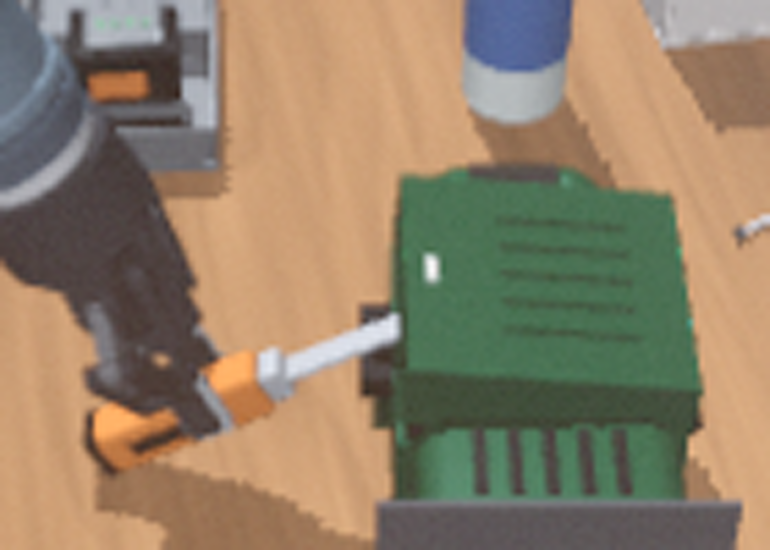

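```bash
cat > arc.py <<'E'
import numpy as np
def tcp(phi,p,R=.112,H=(.144,.080)):
    tip=np.array([H[0]-R*np.cos(phi),H[1]+R*np.sin(phi)])
    b=np.array([np.cos(p),np.sin(p)]);n=np.array([-np.sin(p),np.cos(p)])
    return tip-.110*b-.011*n
def rows(seq,cur):
    # seq (phi,p); cur=(pos,p)
    pos,p=cur
    for phi,q in seq:
        t=tcp(phi,q);d=t-pos
        print("phi %.2f ax %.3f y %.4f z %.4f  -> f %.4f u %.4f"%(phi,p-q,d[0]*np.sin(p)-d[1]*np.cos(p),-d[0]*np.cos(p)-d[1]*np.sin(p),*t))
        pos,p=t,q
E
python3 - <<'E'
from arc import *
rows([(.2,.42),(.3,.38),(.42,.34),(.55,.29),(.7,.24),(.85,.19),(1.0,.14),(1.15,.09),(1.3,.04),(1.45,0),(1.6,0),(1.75,0),(1.9,0),(2.0,0),(2.1,0)],(np.array([-.0672,.0367]),.448))
E
```

```text
phi 0.20 ax 0.028 y -0.0072 z -0.0096  -> f -0.0617 u 0.0474
phi 0.30 ax 0.040 y -0.0132 z -0.0066  -> f -0.0611 u 0.0621
phi 0.42 ax 0.040 y -0.0143 z -0.0087  -> f -0.0583 u 0.0786
phi 0.55 ax 0.050 y -0.0154 z -0.0103  -> f -0.0537 u 0.0965
phi 0.70 ax 0.050 y -0.0157 z -0.0129  -> f -0.0459 u 0.1153
phi 0.85 ax 0.050 y -0.0144 z -0.0138  -> f -0.0359 u 0.1326
phi 1.00 ax 0.050 y -0.0129 z -0.0147  -> f -0.0239 u 0.1480
phi 1.15 ax 0.050 y -0.0114 z -0.0153  -> f -0.0103 u 0.1614
phi 1.30 ax 0.050 y -0.0098 z -0.0158  -> f 0.0046 u 0.1725
phi 1.45 ax 0.040 y -0.0070 z -0.0162  -> f 0.0205 u 0.1802
phi 1.60 ax 0.000 y -0.0008 z -0.0168  -> f 0.0373 u 0.1810
phi 1.75 ax 0.000 y 0.0017 z -0.0167  -> f 0.0540 u 0.1792
phi 1.90 ax 0.000 y 0.0042 z -0.0162  -> f 0.0702 u 0.1750
phi 2.00 ax 0.000 y 0.0041 z -0.0104  -> f 0.0806 u 0.1708
phi 2.10 ax 0.000 y 0.0052 z -0.0099  -> f 0.0905 u 0.1657
```

Request:
{"name": "apply_moves", "arguments": {"deltas": "0.028 0 0 0 -0.0072 -0.0096 0.015;0.04 0 0 0 -0.0132 -0.0066 0.015;0.04 0 0 0 -0.0143 -0.0087 0.015;0.05 0 0 0 -0.0154 -0.0103 0.015;0 0 0 0 0 0 0.015"}}

```text
time_s: 11.75
tcp_pos: [0.5196, 0.0467, 0.0984]
tool_rot: [-1.857, -0.001, 1.39]
wrist_force: [1.5, -0.5, -0.1]
grip_width: 0.253
```

```bash
python3 - <<'E'
from bench import *
import cv2,numpy as np
c,b="side",(110,230,270,410)
s=get_image(c);cv2.imwrite(f"pics/g_{c}.png",cv2.resize(s[b[0]:b[1],b[2]:b[3]],None,fx=4.8,fy=4.8,interpolation=cv2.INTER_CUBIC)[:,:,::-1])
p=read_state()["tcp_pos"];print((p[0]-.5697)*.984-(p[1]-.0373)*.179,(p[0]-.5697)*.179+(p[1]-.0373)*.984)
E
```

```text
-0.051599435895587915 0.00030036694058206
```

View pics/g_side.png

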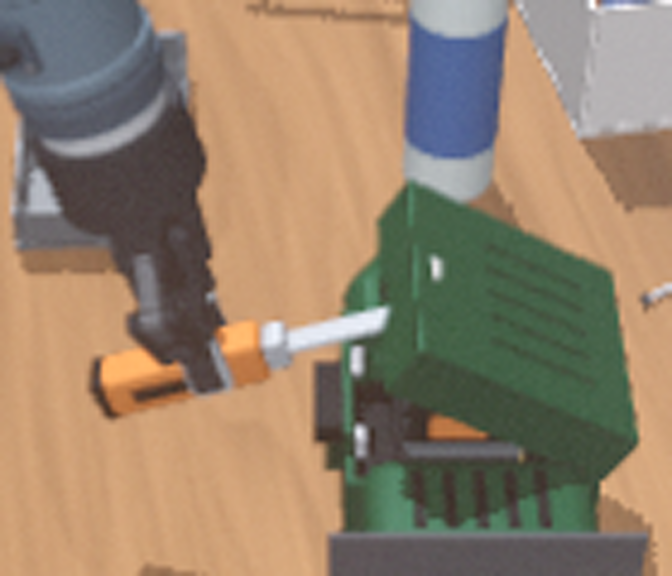

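Request:
{"name": "apply_moves", "arguments": {"deltas": "0.05 0 0 0 -0.0157 -0.0129 0.015;0.05 0 0 0 -0.0144 -0.0138 0.015;0.05 0 0 0 -0.0129 -0.0147 0.015;0 0 0 0 0 0 0.015"}}

```text
time_s: 12.13
tcp_pos: [0.5501, 0.041, 0.1474]
tool_rot: [-1.709, -0.0, 1.39]
wrist_force: [2.3, -0.1, -0.4]
grip_width: 0.254
```

Request:
{"name": "apply_moves", "arguments": {"deltas": "0.05 0 0 0 -0.0114 -0.0153 0.015;0.05 0 0 0 -0.0098 -0.0158 0.015;0.04 0 0 0 -0.007 -0.0162 0.015;0 0 0 0 0 0 0.015"}}

```text
time_s: 12.47
tcp_pos: [0.5923, 0.033, 0.1751]
tool_rot: [-1.564, 0.0, 1.39]
wrist_force: [2.8, -0.0, -2.2]
grip_width: 0.248
```

```bash
python3 - <<'E'
from bench import *
import cv2,numpy as np
c,b="side",(90,230,270,430)
s=get_image(c);cv2.imwrite(f"pics/i_{c}.png",cv2.resize(s[b[0]:b[1],b[2]:b[3]],None,fx=4.2,fy=4.2,interpolation=cv2.INTER_CUBIC)[:,:,::-1])
p=read_state()["tcp_pos"];print((p[0]-.5697)*.984-(p[1]-.0373)*.179,(p[0]-.5697)*.179+(p[1]-.0373)*.984)
E
```

```text
0.02126810360526911 -7.291590580306732e-05
```

View pics/i_side.png

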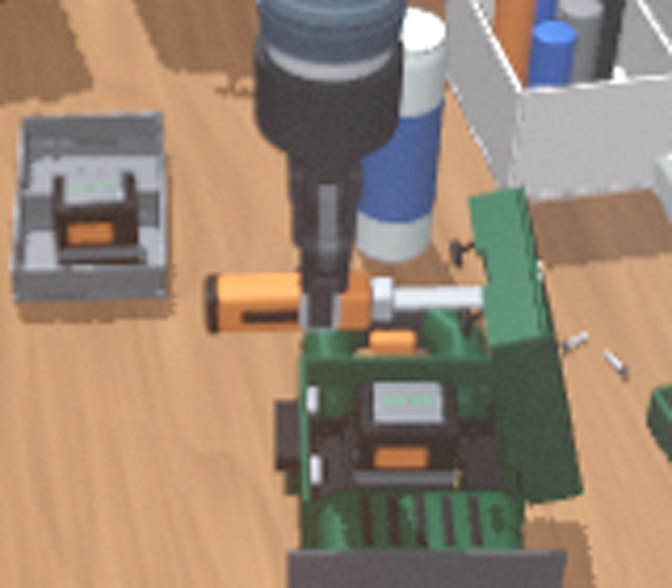

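Request:
{"name": "apply_moves", "arguments": {"deltas": "0 0 0 0 -0.001 -0.0168 0.015;0 0 0 0 0 -0.0167 0.015;0 0 0 0 0.003 -0.0162 0.015;0 0 0 0 0.003 -0.0104 0.015;0 0 0 0 0 0 0.015"}}

```text
time_s: 12.93
tcp_pos: [0.6477, 0.0231, 0.1688]
tool_rot: [-1.562, 0.001, 1.391]
wrist_force: [-0.0, -0.9, -1.7]
grip_width: 0.254
```

Request:
{"name": "apply_moves", "arguments": {"deltas": "0 0 0 0 0.004 -0.01 0.015;0 0 0 0 0.002 -0.004 0.015;0 0 0 0 0 0 0.015"}}

```text
time_s: 13.18
tcp_pos: [0.6608, 0.0208, 0.1644]
tool_rot: [-1.562, 0.0, 1.391]
wrist_force: [-0.5, 0.8, -0.9]
grip_width: 0.253
```

```bash
python3 - <<'E'
from bench import *
import cv2,numpy as np
c,b="side",(90,230,270,430)
s=get_image(c);cv2.imwrite(f"pics/j_{c}.png",cv2.resize(s[b[0]:b[1],b[2]:b[3]],None,fx=4.2,fy=4.2,interpolation=cv2.INTER_CUBIC)[:,:,::-1])
for q in("slot_roof","cover_hinge"): print(c,q,[(np.round(r["point"],4),round(r["conf"],2)) for r in landmark_of(c,q)])
E
```

```text
side slot_roof [(array([ 0.3461,  0.1878, -0.0018]), 0.58)]
side cover_hinge [(array([0.7079, 0.011 , 0.081 ]), 0.95)]
```

View pics/j_side.png

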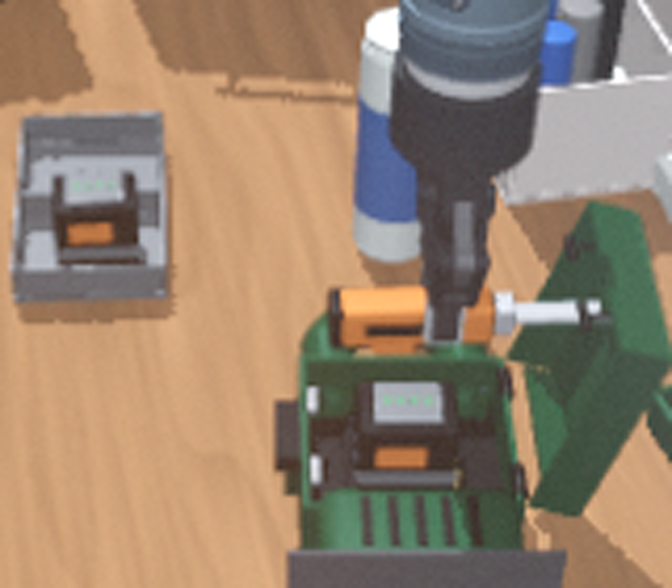

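Request:
{"name": "apply_moves", "arguments": {"deltas": "0 0 0 0 -0.004 0.03 0.015;0 0 0 0 0 0.038 0.015;0 0 0 0 0 0.038 0.015;0 0 0 0 0 0.038 0.015;0 0 0 0 0 0.038 0.015"}}

```text
time_s: 13.75
tcp_pos: [0.4809, 0.0534, 0.1718]
tool_rot: [-1.565, -0.0, 1.391]
wrist_force: [0.1, -0.1, -0.7]
grip_width: 0.253
```

Request:
{"name": "apply_moves", "arguments": {"deltas": "0 0 0 0 0 0.038 0.015;0 -0.09 0 0 0 0 0.015;0 -0.085 0 0 0 0 0.015;0 0 0 -0.038 0 -0.004 0.015;0 0 0 -0.038 0 -0.004 0.015"}}

```text
time_s: 14.17
tcp_pos: [0.4528, -0.0154, 0.1724]
tool_rot: [-1.566, -0.001, 1.572]
wrist_force: [0.7, -0.9, -0.8]
grip_width: 0.255
```

Request:
{"name": "apply_moves", "arguments": {"deltas": "0 0 0 -0.038 0 -0.004 0.015;0 0 0 -0.038 0 -0.004 0.015;0 0 0 -0.038 0 -0.004 0.015;0 0 0 -0.038 0.005 -0.004 0.015;0 0 0 -0.038 0.01 -0.004 0.015"}}

```text
time_s: 14.58
tcp_pos: [0.4729, -0.2087, 0.1579]
tool_rot: [-1.567, 0.001, 1.566]
wrist_force: [1.2, 0.6, -1.1]
grip_width: 0.25
```

```bash
python3 - <<'E'
from bench import *
import cv2,numpy as np
np.set_printoptions(suppress=True)
for c in("side","top"):
    s=get_image(c);cv2.imwrite(f"pics/k_{c}.png",s[:,:,::-1])
    for q in("battery_mid","empty_bay","tray","cover_hinge","slot_roof","pry_handle","pry_tip"): print(c,q,[(np.round(r["point"],4),round(r["conf"],2)) for r in landmark_of(c,q)])
t=cv2.imread("pics/k_top.png");s=cv2.imread("pics/k_side.png")
cv2.imwrite("pics/k1.png",cv2.resize(t[110:200,250:370],None,fx=6,fy=6,interpolation=cv2.INTER_CUBIC))
cv2.imwrite("pics/k2.png",cv2.resize(s[110:265,260:430],None,fx=4,fy=4,interpolation=cv2.INTER_CUBIC))
cv2.imwrite("pics/k3.png",cv2.resize(t[190:250,150:240],None,fx=7,fy=7,interpolation=cv2.INTER_CUBIC))
E
```

```text
side battery_mid [(array([0.646 , 0.0263, 0.0697]), 0.66)]
side empty_bay []
side tray [(array([ 0.5091, -0.3593, -0.0026]), 0.52), (array([ 0.4972,  0.3652, -0.0014]), 0.49), (array([0.6497, 0.027 , 0.0697]), 0.49)]
side cover_hinge [(array([0.7104, 0.01  , 0.0842]), 0.65)]
side slot_roof [(array([0.7491, 0.0019, 0.1932]), 0.86), (array([ 0.3482,  0.1937, -0.0027]), 0.69)]
side pry_handle [(array([ 0.4703, -0.2114,  0.1668]), 0.78)]
side pry_tip [(array([ 0.5824, -0.2102,  0.1653]), 0.91), (array([ 0.5089, -0.3603, -0.    ]), 0.71)]
top battery_mid [(array([0.6468, 0.0249, 0.0705]), 0.91), (array([ 0.471 , -0.2053,  0.1609]), 0.7)]
top empty_bay [(array([0.5031, 0.4125, 0.0017]), 0.64), (array([ 0.7035, -0.3106,  0.0026]), 0.53)]
top tray []
top cover_hinge []
top slot_roof [(array([0.7486, 0.0062, 0.1912]), 0.89), (array([ 0.4999,  0.3654, -0.0039]), 0.3)]
top pry_handle [(array([ 0.471 , -0.2068,  0.1596]), 0.65)]
top pry_tip [(array([ 0.5851, -0.2012,  0.1627]), 0.67)]
```

View pics/k1.png

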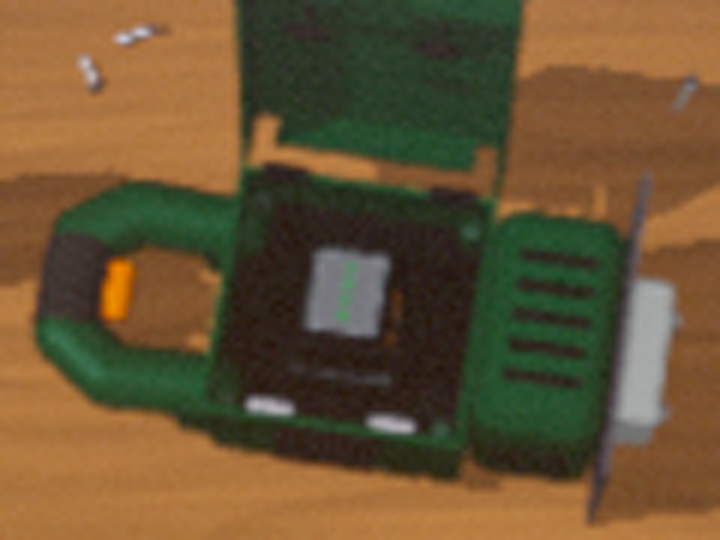

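View pics/k_side.png

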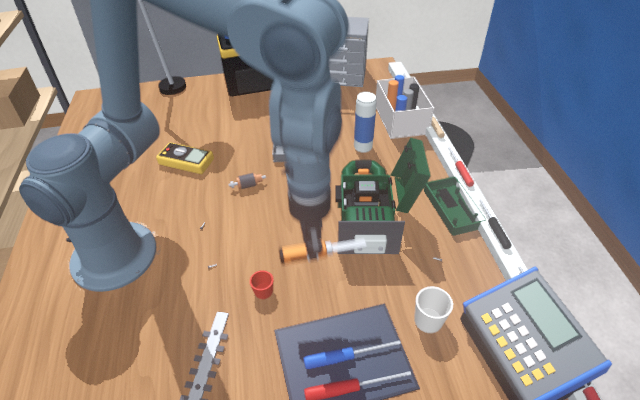

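View pics/k3.png

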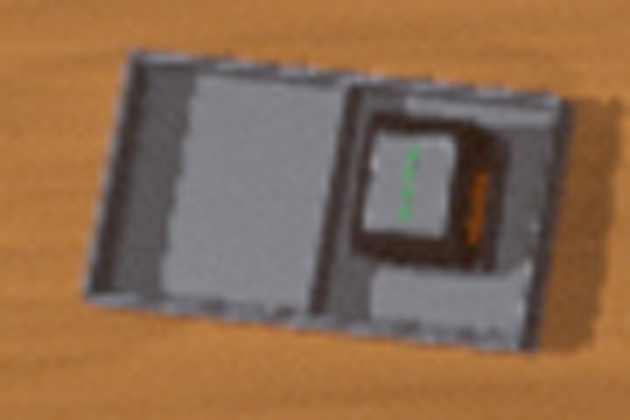

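Request:
{"name": "apply_moves", "arguments": {"deltas": "0 0 0 -0.028 0.02 0 0.015;0 0 0 -0.028 0.025 -0.002 0.015;0 0 0 -0.028 0.03 -0.002 0.015;0 0 0 0 0.03 0 0.015;0 0 0 0 0 0 0.015"}}

```text
time_s: 15.8
tcp_pos: [0.4711, -0.2889, 0.0454]
tool_rot: [-1.556, -0.007, 1.564]
wrist_force: [-0.5, 1.8, -1.2]
grip_width: 0.252
```

```bash
python3 - <<'E'
from bench import *
import cv2,numpy as np
from h import *
np.set_printoptions(precision=4,suppress=True)
s=get_image("side");cv2.imwrite("pics/l.png",cv2.resize(s[230:400,240:430],None,fx=4,fy=4,interpolation=cv2.INTER_CUBIC)[:,:,::-1])
for q in("pry_handle","pry_tip"): print(q,[(np.round(r["point"],4),round(r["conf"],2)) for r in landmark_of("side",q)])
A=lambda c,x,y,ox,oy,f,z:onz(c,ox+(x+.5)/f-.5,oy+(y+.5)/f-.5,z)
B=np.array([A("top",x,y,250,110,6,.102) for x,y in[(317,248),(391,255),(379,336),(306,328)]]);print(B[:,:2],B.mean(0))
T=np.array([A("top",x,y,150,190,7,.03) for x,y in[(133,52),(568,98),(532,350),(90,298)]]);print(T[:,:2],T.mean(0))
for i in range(4):
    d=T[(i+1)%4]-T[i];print(np.linalg.norm(d),np.degrees(np.arctan2(d[1],d[0])))
E
```

```text
pry_handle [(array([ 0.4691, -0.2932,  0.0525]), 0.59)]
pry_tip [(array([ 0.5798, -0.2912,  0.0545]), 0.58)]
[[0.6698 0.0396]
 [0.6651 0.0041]
 [0.6249 0.011 ]
 [0.63   0.0457]] [0.6474 0.0251 0.102 ]
[[0.5622 0.4488]
 [0.536  0.2606]
 [0.4289 0.2739]
 [0.4565 0.4616]] [0.4959 0.3612 0.03  ]
0.18997050111454705 -97.92513144000493
0.10789586045414337 172.8989841183944
0.18967407627182906 81.62283832929455
0.10640445423346485 -6.926648122252256
```

View pics/l.png

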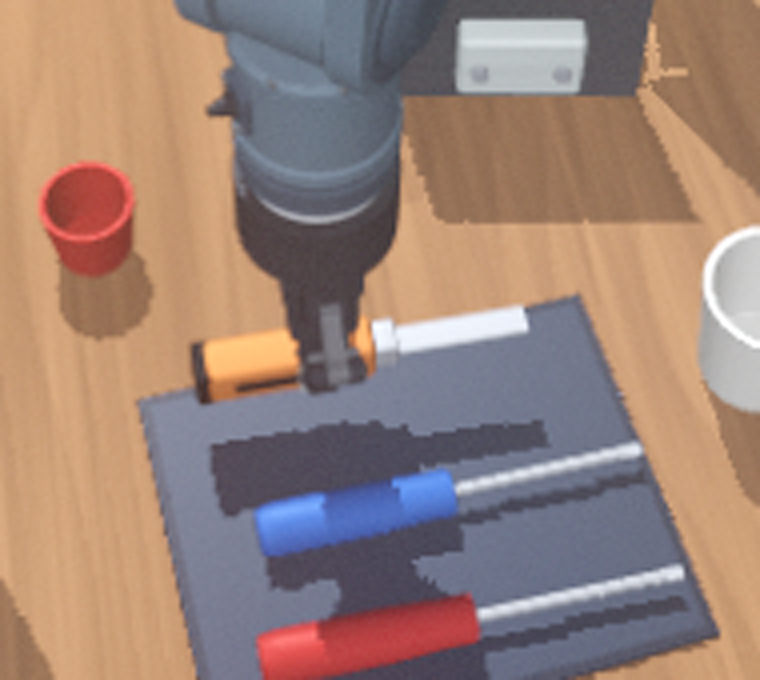

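Request:
{"name": "apply_moves", "arguments": {"deltas": "0 0 0 -0.004 0.015 -0.004 0.015;0 0 0 0 0.012 0 0.015;0 0 0 0 0 0 0.015;0 0 0 0 0.003 0 0.015;0 0 0 0 0 0 0.015"}}

```text
time_s: 16.37
tcp_pos: [0.4793, -0.2942, 0.0224]
tool_rot: [-1.565, -0.0, 1.567]
wrist_force: [-0.2, -0.0, -1.1]
grip_width: 0.25
```

Request:
{"name": "apply_moves", "arguments": {"deltas": "0 0 0 0 0.003 0 0.015;0 0 0 0 0 0 0.015"}}

```text
time_s: 16.53
tcp_pos: [0.4789, -0.2942, 0.0186]
tool_rot: [-1.564, -0.001, 1.566]
wrist_force: [0.6, -0.1, -0.5]
grip_width: 0.248
```

Request:
{"name": "apply_moves", "arguments": {"deltas": "0 0 0 0 0.0015 0 0.015;0 0 0 0 0 0 0.015"}}

```text
time_s: 16.7
tcp_pos: [0.4785, -0.2941, 0.0166]
tool_rot: [-1.563, -0.001, 1.566]
wrist_force: [-0.3, 0.3, -1.4]
grip_width: 0.252
```

Request:
{"name": "apply_moves", "arguments": {"deltas": "0 0 0 0 0.003 0 0.015;0 0 0 0 0 0 0.015"}}

```text
time_s: 16.87
tcp_pos: [0.4782, -0.2939, 0.0131]
tool_rot: [-1.563, -0.002, 1.566]
wrist_force: [-0.8, -0.0, -1.9]
grip_width: 0.253
```

Request:
{"name": "apply_moves", "arguments": {"deltas": "0 0 0 0 0.0025 0 0.015;0 0 0 0 0 0 0.015"}}

```text
time_s: 17.03
tcp_pos: [0.4786, -0.2942, 0.0116]
tool_rot: [-1.563, -0.001, 1.566]
wrist_force: [-2.3, 2.4, 8.4]
grip_width: 0.252
```

Request:
{"name": "apply_moves", "arguments": {"deltas": "0 0 0 0 0.0015 0 0.015;0 0 0 0 0 0 0.015"}}

```text
time_s: 17.2
tcp_pos: [0.4787, -0.2942, 0.0111]
tool_rot: [-1.564, -0.001, 1.566]
wrist_force: [-2.0, 2.8, 13.3]
grip_width: 0.254
```

Request:
{"name": "apply_moves", "arguments": {"deltas": "0 0 0 0 -0.001 0 0.045;0 0 0 0 0 0 0.045;0 0 0 0 0 0 0.045;0 0 0 0 -0.02 0 0.045;0 0 0 0 -0.035 0 0.045"}}

```text
time_s: 17.62
tcp_pos: [0.4756, -0.2918, 0.0619]
tool_rot: [-1.556, -0.007, 1.566]
wrist_force: [0.9, -0.8, 0.4]
grip_width: 0.522
```

Request:
{"name": "apply_moves", "arguments": {"deltas": "0 0 0 0 -0.04 0 0.062;0 0 0 0 -0.04 0 0.062;0 0 0 0.03 -0.025 0 0.062;0 0 0 0.038 -0.01 -0.01 0.062;0 0 0 0.038 0 -0.01 0.062"}}

```text
time_s: 18.03
tcp_pos: [0.5024, -0.1892, 0.1841]
tool_rot: [-1.569, 0.002, 1.563]
wrist_force: [1.6, -0.1, 0.6]
grip_width: 0.725
```

```bash
python3 - <<'E'
from bench import *
import cv2,numpy as np
s=get_image("side");cv2.imwrite("pics/m.png",cv2.resize(s[230:400,240:430],None,fx=4,fy=4,interpolation=cv2.INTER_CUBIC)[:,:,::-1])
for q in("pry_handle","pry_tip"): print(q,[(np.round(r["point"],4),round(r["conf"],2)) for r in landmark_of("side",q)])
E
```

```text
pry_handle [(array([ 0.4762, -0.2976,  0.0176]), 0.64)]
pry_tip [(array([ 0.5921, -0.294 ,  0.0174]), 0.91), (array([0.6493, 0.0241, 0.0714]), 0.26)]
```

View pics/m.png

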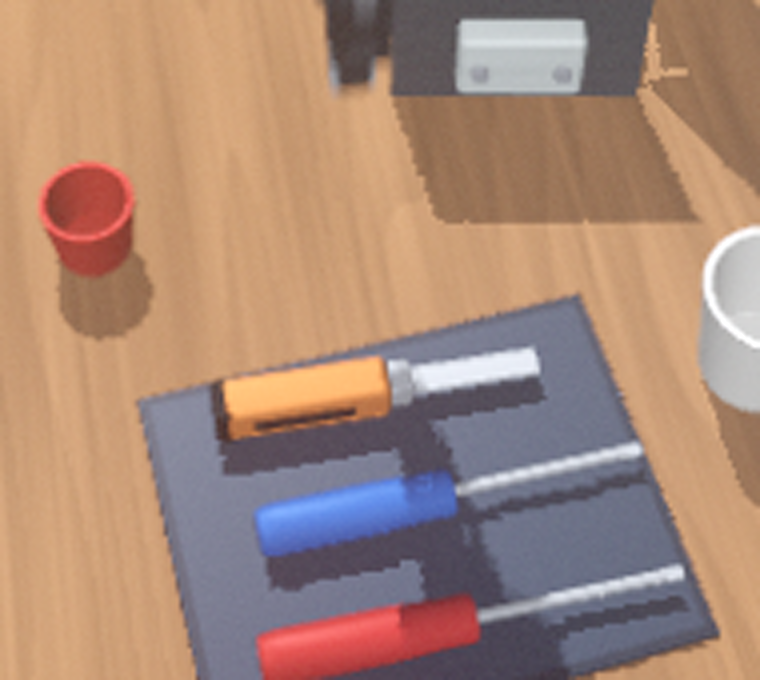

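Request:
{"name": "apply_moves", "arguments": {"deltas": "0 0 0 0.0306 0 -0.0207 0.062;0 0 0 0.0306 0 -0.0207 0.062;0 0 0 0.0306 0 -0.0207 0.062;0 0 0 0.0306 0 -0.0207 0.062;0 0 0 0.0306 0 -0.0207 0.062"}}

```text
time_s: 18.6
tcp_pos: [0.6051, -0.036, 0.179]
tool_rot: [-1.562, -0.001, 1.564]
wrist_force: [0.9, -0.2, 0.6]
grip_width: 0.727
```

Request:
{"name": "apply_moves", "arguments": {"deltas": "0 0 0 0.0306 0 -0.0207 0.062;0 0 0 0.0306 0 -0.0207 0.062;0 0.09 0 0 0.01 0 0.062;0 0.085 0 0 0.01 0 0.062;0 0 0 0 0 0 0.062"}}

```text
time_s: 19.02
tcp_pos: [0.645, 0.0246, 0.1562]
tool_rot: [-1.558, 0.001, 1.39]
wrist_force: [-0.3, 0.3, -0.8]
grip_width: 0.723
```

Request:
{"name": "apply_moves", "arguments": {"deltas": "0 0 0 0 0 0 0.062;0 0 0 0 0 0 0.062"}}

```text
time_s: 19.18
tcp_pos: [0.6459, 0.0239, 0.1595]
tool_rot: [-1.562, 0.0, 1.391]
wrist_force: [-0.5, -0.6, 0.0]
grip_width: 0.727
```

```bash
python3 - <<'E'
from bench import *
p=read_state()["tcp_pos"];dx,dy=.647-p[0],.0248-p[1];import numpy as np
y=read_state()["tool_rot"][2]
print(p,"tool x",dx*np.cos(y)+dy*np.sin(y),"tool z",-dx*np.sin(y)+dy*np.cos(y))
import cv2
s=get_image("side");cv2.imwrite("pics/n.png",cv2.resize(s[100:265,260:440],None,fx=4,fy=4,interpolation=cv2.INTER_CUBIC)[:,:,::-1])
E
```

```text
[0.64589466 0.02394712 0.15951192] tool x 0.0010364798192275318 tool z -0.0009353524913619732
```

View pics/n.png

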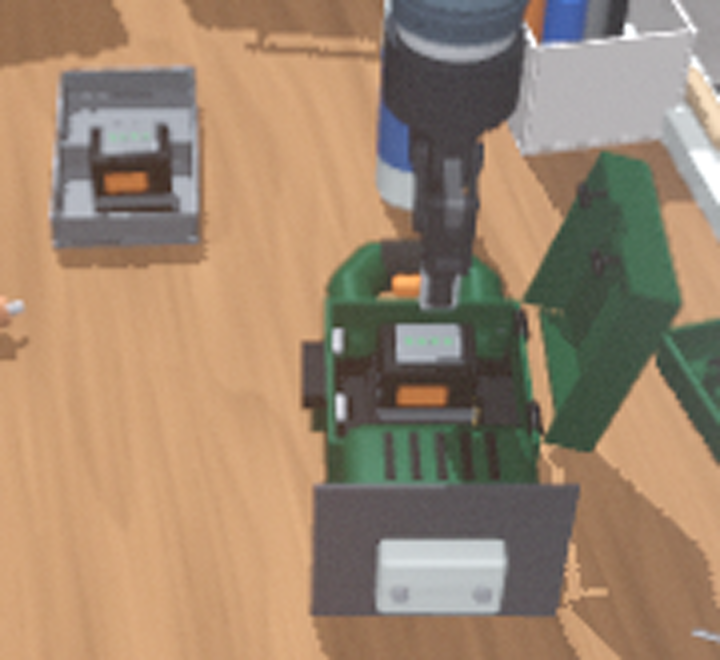

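Request:
{"name": "apply_moves", "arguments": {"deltas": "0 0 0 0.001 0.03 -0.001 0.062;0 0 0 0 0.03 0 0.062;0 0 0 0 0.02 0 0.062;0 0 0 0 0.012 0 0.062;0 0 0 0 0 0 0.062"}}

```text
time_s: 19.65
tcp_pos: [0.644, 0.0254, 0.0648]
tool_rot: [-1.558, 0.001, 1.391]
wrist_force: [-1.0, 0.6, -0.7]
grip_width: 0.73
```

Request:
{"name": "apply_moves", "arguments": {"deltas": "0 0 0 0 0 0 0.035;0 0 0 0 0 0 0.035;0 0 0 0 0 0 0.035;0 0 0 0 0 0 0.035", "squeeze": 60}}

```text
time_s: 19.98
tcp_pos: [0.6473, 0.0258, 0.0689]
tool_rot: [-1.565, 0.0, 1.391]
wrist_force: [-0.0, -0.4, 0.1]
grip_width: 0.528
```

Request:
{"name": "apply_moves", "arguments": {"deltas": "0 0 0 0 -0.005 0 0.035;0 0 0 0 -0.01 0 0.035;0 0 0 0 -0.015 0 0.035;0 0 0 0 -0.02 0 0.035;0 0 0 0 -0.03 0 0.035"}}

```text
time_s: 20.4
tcp_pos: [0.6448, 0.0261, 0.1464]
tool_rot: [-1.557, 0.001, 1.391]
wrist_force: [-0.3, 0.1, -5.6]
grip_width: 0.528
```

Request:
{"name": "apply_moves", "arguments": {"deltas": "0 0 0 0 -0.02 0 0.035;0 0 0 0 0 0 0.035"}}

```text
time_s: 20.57
tcp_pos: [0.6504, 0.0258, 0.1739]
tool_rot: [-1.572, -0.001, 1.391]
wrist_force: [1.3, 0.4, -3.0]
grip_width: 0.527
```

```bash
python3 - <<'E'
from bench import *
import numpy as np
import cv2
s=get_image("side");cv2.imwrite("pics/o.png",cv2.resize(s[80:265,240:440],None,fx=3.6,fy=3.6,interpolation=cv2.INTER_CUBIC)[:,:,::-1])
print([(np.round(r["point"],4),round(r["conf"],2)) for r in landmark_of("side","battery_mid")])
E
```

```text
[(array([0.6517, 0.0254, 0.1789]), 0.7), (array([ 0.4758, -0.2972,  0.0189]), 0.33), (array([0.5042, 0.4127, 0.0039]), 0.23)]
```

View pics/o.png

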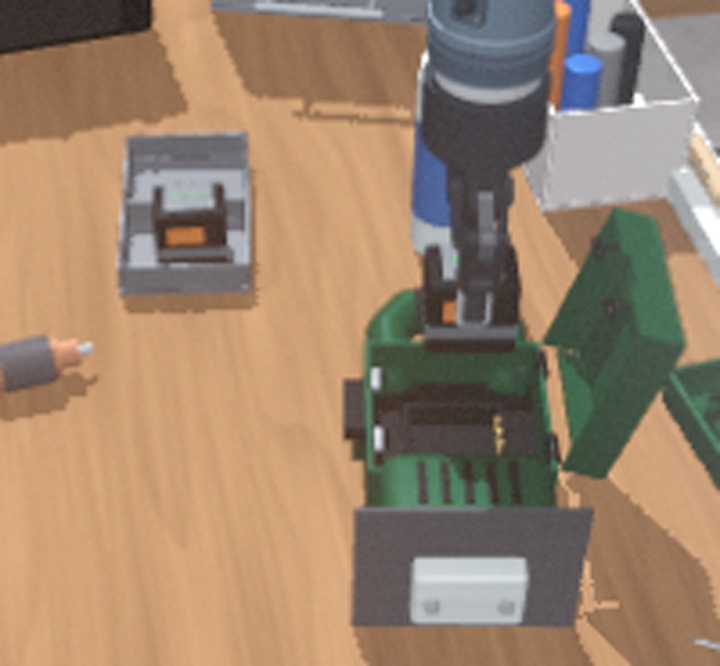

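Request:
{"name": "apply_moves", "arguments": {"deltas": "0 0 0 0.02 0 0.0125 0.035;0 0 0 0.032 0 0.0195 0.035;0 0 0 0.032 0 0.0195 0.035;0 0 0 0.032 0 0.0195 0.035;0 0 0 0.032 0 0.0195 0.035"}}

```text
time_s: 21.08
tcp_pos: [0.5821, 0.1886, 0.1656]
tool_rot: [-1.558, 0.002, 1.39]
wrist_force: [1.1, 0.8, -5.2]
grip_width: 0.531
```

Request:
{"name": "apply_moves", "arguments": {"deltas": "0 0 0 0.032 0 0.0195 0.035;0 0 0 0.032 0 0.0195 0.035;0 0 0 0.032 0 0.0195 0.035;0 0 0 0.032 0 0.0195 0.035;0 0 0 0.032 0 0.0195 0.035"}}

```text
time_s: 21.5
tcp_pos: [0.5149, 0.3633, 0.1664]
tool_rot: [-1.559, 0.003, 1.391]
wrist_force: [0.4, -0.1, -4.3]
grip_width: 0.524
```

Request:
{"name": "apply_moves", "arguments": {"deltas": "0 0 0 0.032 0 0.0195 0.035;0 0 0 0.012 0 0.007 0.035;0 0.117 0 0 0 0 0.035;0 0.117 0 0 0 0 0.035;0 0.117 0 0 0 0 0.035"}}

```text
time_s: 21.92
tcp_pos: [0.4975, 0.4102, 0.1665]
tool_rot: [-1.562, 0.007, 1.036]
wrist_force: [0.1, -1.0, -5.3]
grip_width: 0.526
```

Request:
{"name": "apply_moves", "arguments": {"deltas": "0 0.117 0 0 0 0 0.035;0 0.117 0 0 0 0 0.035;0 0.117 0 0 0 0 0.035;0 0.117 0 0 0 0 0.035;0 0.117 0 0 0 0 0.035"}}

```text
time_s: 22.33
tcp_pos: [0.4979, 0.4095, 0.1666]
tool_rot: [-1.567, 0.011, 0.449]
wrist_force: [0.1, 0.2, -4.3]
grip_width: 0.528
```

Request:
{"name": "apply_moves", "arguments": {"deltas": "0 0.117 0 0 0 0 0.035;0 0.117 0 0 0 0 0.035;0 0.117 0 0 0 0 0.035;0 0.117 0 0 0 0 0.035;0 0.117 0 0 0 0 0.035"}}

```text
time_s: 22.75
tcp_pos: [0.4979, 0.4095, 0.1666]
tool_rot: [-1.574, 0.011, -0.136]
wrist_force: [0.4, 0.0, -4.9]
grip_width: 0.527
```

Request:
{"name": "apply_moves", "arguments": {"deltas": "0 0 0 0 0.02 0 0.035;0 0 0 0 0.02 0 0.035;0 0 0 0 0 0 0.035"}}

```text
time_s: 23.0
tcp_pos: [0.4952, 0.4079, 0.1227]
tool_rot: [-1.578, 0.016, -0.13]
wrist_force: [-0.9, -0.9, -6.1]
grip_width: 0.527
```

```bash
python3 - <<'E'
from bench import *
import numpy as np
import cv2
s=get_image("side");cv2.imwrite("pics/p.png",cv2.resize(s[60:200,220:400],None,fx=4,fy=4,interpolation=cv2.INTER_CUBIC)[:,:,::-1])
for c in("side","top"):
  if c=="top": t=get_image("top");cv2.imwrite("pics/q.png",cv2.resize(t[150:290,130:290],None,fx=4,fy=4,interpolation=cv2.INTER_CUBIC)[:,:,::-1])
  for q in("battery_mid","empty_bay","tray"):print(c,q,[(np.round(r["point"],4),round(r["conf"],2)) for r in landmark_of(c,q)])
st=read_state();print(st["tcp_pos"],st["tool_rot"])
E
```

```text
side battery_mid [(array([0.4954, 0.4053, 0.1266]), 0.9), (array([0.4964, 0.3172, 0.0344]), 0.27)]
side empty_bay [(array([0.5027, 0.4114, 0.0063]), 0.69), (array([ 0.3482,  0.189 , -0.0049]), 0.16)]
side tray [(array([ 0.5249, -0.4243,  0.0013]), 0.72), (array([0.4956, 0.3643, 0.001 ]), 0.56)]
top battery_mid [(array([0.4984, 0.4073, 0.1313]), 0.68)]
top empty_bay [(array([0.5036, 0.4131, 0.0044]), 0.62)]
top tray [(array([ 0.4982,  0.3613, -0.0009]), 0.79), (array([0.5056, 0.4165, 0.0015]), 0.28)]
[0.49951531 0.41109111 0.13042625] [-1.56915264  0.00642446 -0.12999083]
```

View pics/p.png

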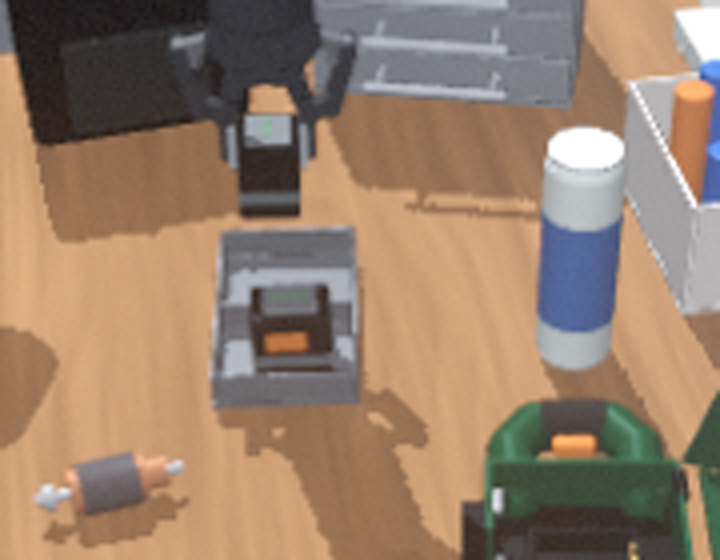

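View pics/q.png

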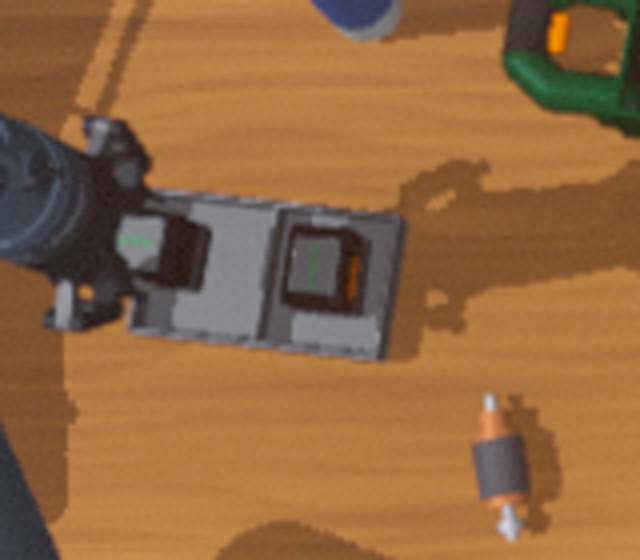

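Request:
{"name": "apply_moves", "arguments": {"deltas": "0 0 0 0.003 0.025 0 0.035;0 0 0 0 0.03 0 0.035;0 0 0 0 0.02 0 0.035;0 0 0 0 0.006 0 0.035;0 0 0 0 0 0 0.035"}}

```text
time_s: 23.82
tcp_pos: [0.4997, 0.4094, 0.0465]
tool_rot: [-1.573, 0.011, -0.13]
wrist_force: [-0.2, 0.3, -4.8]
grip_width: 0.53
```

Request:
{"name": "apply_moves", "arguments": {"deltas": "0 0 0 0 0.004 0 0.035;0 0 0 0 0.002 0 0.035;0 0 0 0 0 0 0.035;0 0 0 0 0 0 0.035"}}

```text
time_s: 24.15
tcp_pos: [0.502, 0.411, 0.0436]
tool_rot: [-1.569, 0.006, -0.13]
wrist_force: [-0.1, -0.2, -5.4]
grip_width: 0.527
```

Request:
{"name": "apply_moves", "arguments": {"deltas": "0 0 0 0 0.004 0 0.035;0 0 0 0 0.002 0 0.035;0 0 0 0 0 0 0.035"}}

```text
time_s: 24.4
tcp_pos: [0.5007, 0.4102, 0.0358]
tool_rot: [-1.571, 0.009, -0.13]
wrist_force: [-0.3, 0.3, -4.4]
grip_width: 0.524
```

Request:
{"name": "apply_moves", "arguments": {"deltas": "0 0 0 0 0.002 0 0.035;0 0 0 0 0 0 0.035;0 0 0 0 0 0 0.035"}}

```text
time_s: 24.65
tcp_pos: [0.5009, 0.4103, 0.034]
tool_rot: [-1.571, 0.008, -0.13]
wrist_force: [-0.1, -0.3, -3.6]
grip_width: 0.529
```

Request:
{"name": "apply_moves", "arguments": {"deltas": "0 0 0 0 0.0015 0 0.035;0 0 0 0 0 0 0.035;0 0 0 0 0 0 0.035"}}

```text
time_s: 24.9
tcp_pos: [0.5013, 0.4105, 0.0331]
tool_rot: [-1.57, 0.007, -0.13]
wrist_force: [-0.6, -0.8, -2.3]
grip_width: 0.524
```

Request:
{"name": "apply_moves", "arguments": {"deltas": "0 0 0 0 0.0015 0 0.035;0 0 0 0 0 0 0.035;0 0 0 0 0 0 0.035"}}

```text
time_s: 25.15
tcp_pos: [0.5013, 0.4105, 0.033]
tool_rot: [-1.57, 0.007, -0.13]
wrist_force: [-2.9, -2.9, 6.2]
grip_width: 0.524
```

Request:
{"name": "apply_moves", "arguments": {"deltas": "0 0 0 0 0.001 0 0.035;0 0 0 0 0 0 0.035;0 0 0 0 0 0 0.035"}}

```text
time_s: 25.4
tcp_pos: [0.5013, 0.4105, 0.033]
tool_rot: [-1.57, 0.007, -0.13]
wrist_force: [-5.4, -5.1, 12.4]
grip_width: 0.527
```

Request:
{"name": "apply_moves", "arguments": {"deltas": "0 0 0 0 -0.0015 0 0.035;0 0 0 0 0 0 0.06;0 0 0 0 0 0 0.06;0 0 0 0 0 0 0.06"}}

```text
time_s: 25.73
tcp_pos: [0.5016, 0.4107, 0.032]
tool_rot: [-1.57, 0.007, -0.13]
wrist_force: [0.1, 0.7, 0.1]
grip_width: 0.709
```

Request:
{"name": "apply_moves", "arguments": {"deltas": "0 0 0 0 -0.01 0 0.06;0 0 0 0 -0.03 0 0.06;0 0 0 0 -0.04 0 0.06;0 0 0 0 -0.04 0 0.06;0 0 0 0 -0.03 0 0.06"}}

```text
time_s: 26.15
tcp_pos: [0.503, 0.4107, 0.186]
tool_rot: [-1.568, 0.005, -0.13]
wrist_force: [0.3, 1.1, 0.9]
grip_width: 0.701
```

Request:
{"name": "apply_moves", "arguments": {"deltas": "0 0 0 -0.03 -0.02 0 0.06;0 0 0 -0.04 0 0 0.06;0 0 0 -0.04 0 0 0.06;0 0 0 0 0 0 0.06;0 0 0 0 0 0 0.06"}}

```text
time_s: 26.57
tcp_pos: [0.3913, 0.4246, 0.2035]
tool_rot: [-1.571, 0.008, -0.127]
wrist_force: [0.3, -1.2, -0.2]
grip_width: 0.705
```

```bash
python3 - <<'E'
from bench import *
import numpy as np
import cv2
for c in("side","top"):
  t=get_image(c);cv2.imwrite(f"pics/r_{c}.png",t[:,:,::-1])
  for q in("battery_mid","empty_bay","slot_roof","cover_hinge","pry_handle","pry_tip","old_battery_mid"):print(c,q,[(np.round(r["point"],4),round(r["conf"],2)) for r in landmark_of(c,q)[:2]])
E
```

```text
side battery_mid [(array([0.5007, 0.4089, 0.037 ]), 0.56)]
side empty_bay [(array([0.5037, 0.41  , 0.0066]), 0.61)]
side slot_roof [(array([0.75  , 0.0038, 0.192 ]), 0.63), (array([0.7117, 0.0126, 0.0837]), 0.54)]
side cover_hinge [(array([0.7076, 0.0116, 0.081 ]), 0.68), (array([0.5653, 0.0342, 0.0773]), 0.65)]
side pry_handle [(array([ 0.4763, -0.2994,  0.0172]), 0.84)]
side pry_tip [(array([ 0.5881, -0.294 ,  0.0164]), 0.67), (array([0.7487, 0.0053, 0.1927]), 0.46)]
side old_battery_mid [(array([0.4959, 0.3187, 0.0373]), 0.84)]
top battery_mid [(array([0.5016, 0.406 , 0.0334]), 0.71), (array([ 0.3647, -0.1718,  0.0008]), 0.5)]
top empty_bay [(array([0.5038, 0.414 , 0.0008]), 0.93)]
top slot_roof [(array([0.7491, 0.0071, 0.1955]), 0.98), (array([ 0.4969,  0.3651, -0.0049]), 0.68)]
top cover_hinge [(array([0.7141, 0.0124, 0.0801]), 0.82)]
top pry_handle [(array([ 0.4804, -0.2958,  0.0145]), 0.82)]
top pry_tip [(array([ 0.5923, -0.2938,  0.0129]), 0.69), (array([0.4942, 0.3125, 0.0328]), 0.6)]
top old_battery_mid [(array([0.4946, 0.3134, 0.034 ]), 0.83)]
```

View pics/r_side.png

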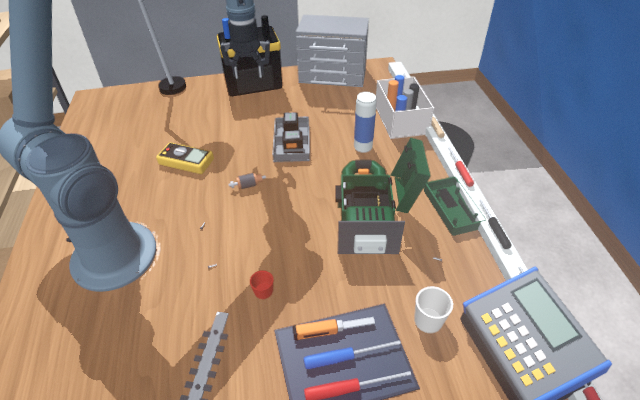

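View pics/r_top.png

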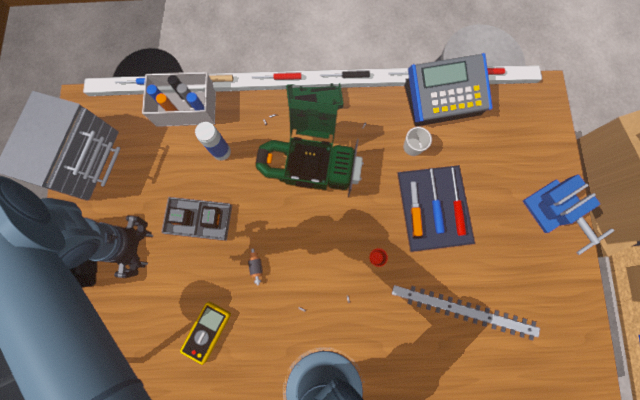

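```bash
python3 -c "
from bench import *
print(close_job())"
```

```text
the job is handed in; nothing more can be done
None
```

The job is done and handed in at about 27 s of the 69 s allowed. `close_job` gives no verdict, so what follows rests on my own last measurements.

**What I did**
- I gripped the orange pry tool, felt for the ledge top with the blade, and inserted it about 30 mm past the ledge edge.
- I levered the cover over the ledge edge until the catch let go, with wrist forces up to about 18 N. I then swung the cover over with the blade.
- I laid the tool back on the mat, lifted the battery out of its pocket, and lowered it onto the floor of the empty bay. The wrist force was about 14 N at touchdown.

**What the last checks showed**

| Item | Last reading |
|---|---|
| Cover | Open to about 1.84 rad by the slot-roof point, same place in both late looks |
| Pry tool | On the mat at about (0.478, -0.297), handle and tip heights within 2 mm of each other |
| Battery | Centre at about (0.501, 0.408), 33–37 mm above the bench |
| Other things | Look unmoved in both pictures; I remeasured only the used battery |
| Arm | Clear of everything |

**Disagreements**
- The two cameras and networks differed by 3–5 mm on several points, such as the empty bay and battery heights. That is well inside the tolerances.
- While I felt for the ledge, the pry tool probably turned slightly in the grip. The force stopped rising as the gripper went down another 1.4 mm, and the final readings showed no effect.

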